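Lay out the inlay station round the panel

TASK

Lay out the inlay station: put the ink pot in the middle of the loose white tub lid, with the black cap centred on top of the pot to close it, and lay the sanding block flat in the middle of the inlaid panel, its long side running the same way as the panel's. Stand the closed lacquer jar upright on the table exactly midway between the tub lid and the inlaid panel (centre to centre). Do not disturb the loose eggshell.

Things in the scene. Friction and masses are not known exactly. Their poses are not given: they have to be found in the camera images.
- sanding_block: Brown cork sanding block, a plain brick 56 x 86 x 27 mm, 0.08 kg, loose, lying flat on the table. Origin: centre of its underside; x along the 56 mm width (grip across this), y along the 86 mm length, z up.
- ink_pot: Small round white ink pot with a black rim, open at the top, 36 mm across and 34 mm high, 0.06 kg, loose, standing on the table. Origin: centre of its underside, z up.
- black_cap: Black cap, a flat round disc 38 mm across and 9 mm thick (solid, it rests on the pot's rim and does not screw or snap), 0.015 kg, loose, lying flat on the table. Origin: centre of its underside, z up.
- lacquer_jar: Closed amber glass jar with a paper band and a steel screw lid, 75 mm high: round body 44 mm across from the table up to 44 mm (grip here), then a shoulder and the 40 mm lid from 59 to 75 mm. 0.15 kg, loose, standing upright. Origin: centre of its underside, z up.
- tub_lid: Loose white round tub lid lying flat on the table, 114 mm across and 6 mm high, its top level enough to stand things on; it stays where it is. Origin: centre of its underside, z up (its x axis lies along the line through the panel's centre, pointing to or away from it).
- inlaid_panel: Black lacquered panel with a pale inlaid motif, lying by itself flat on the table (the plain black panels and the stacks are others), 100 x 150 x 19 mm; it stays where it is. Origin: centre of its underside; x along the 100 mm side, y along the 150 mm side, z up. Its centre is 220 mm from the tub lid's centre.
- eggshell: Half eggshell, dome up, 48 mm across and 32 mm high, loose and light, near the things to be moved: leave it where it is. Origin: centre of its underside, z up.
Things that resemble listed ones, but are neither listed nor needed, are in the scene too. Several things have the shape of the black_cap; the one meant has the colours described above.

How it is judged:
At the end, for the whole second after the job is handed in: Upright, released, at rest: pot on the tub lid, centres within 15 mm; cap on the pot, within 9 mm; block on the inlaid panel, within 15 mm and 10 degrees; jar on the table within 15 mm of the line between lid and panel centres and under 125 mm from each (halfway is 110 mm) (horizontal distance between sanding_block and inlaid_panel below 0.015 m and z of sanding_block in the frame of inlaid_panel between 0.012 and 0.025 m and angle between the y axis of sanding_block and the y axis of inlaid_panel, either way round below 0.17 rad and angle between each of sanding_block, ink_pot, black_cap, lacquer_jar's own z axis and vertical below 0.1 rad and horizontal distance between ink_pot and tub_lid below 0.015 m and z of ink_pot in the frame of tub_lid between 0.002 and 0.011 m and horizontal distance between black_cap and ink_pot below 0.009 m and z of black_cap in the frame of ink_pot between 0.029 and 0.039 m and y of lacquer_jar in the frame of tub_lid between -0.015 and 0.015 m and horizontal distance between lacquer_jar and tub_lid below 0.125 m and horizontal distance between lacquer_jar and inlaid_panel below 0.125 m and height (world z) of lacquer_jar below 0.01 m and linear speed of each of sanding_block, ink_pot, black_cap, lacquer_jar below 0.02 m/s); the robot touches nothing.
It fails at once if the eggshell is shifted by more than 15 mm (distance of eggshell from where it was at the start of the episode above 0.015 m).
It also fails if it takes over 125 s, if anything falls off the work surface, if the arm or the gripper's body presses on something with over 40 N, if the wrist force passes 120 N, or if a joint passes its speed limit or range.

ROBOT

A 6-joint arm with a two-finger parallel gripper is mounted at the origin on the work surface; the furniture and walls round the work are solid. World frame = base frame: x ahead of the robot, y to its left, z up, the work surface at z = 0. Lengths are in m, angles in rad, forces in N, time in s.
With the tool pointing down it reaches from about 0.35 to 0.775 m from the base axis. Payload 5.5 kg.
Tool frame: the origin (TCP) lies at the very end of the fingers, on their centre line; the grasp point (between the pads) lies 19 mm behind it; z points along the fingers, y is the line along which they close (so a half turn about z gives the same grasp; the last joint's range is limited). The gripper opens to 85 mm and grips with 20 to 120 N. Pads are 22 mm wide; open, the fingers measure 114 mm over their backs; the gripper's body (76 mm by 85 mm) begins 54 mm behind the grasp point. The pads swing forward as they close: fully open they stand 13 mm farther back than shut.
Start: joints at [1.206, 0.313, 0.046, 1.304, 0, 1.431], TCP at [0.128, 0.561, 0.231] pointing down, gripper open.
Joint ranges: [-2.76, 2.76], [-0.86, 1.69], [-1.03, 1.26], [-2.2, 2.34], [-1.47, 1.5], [-3.14, 3.14]. Speed limits (rad/s): [2.57, 2.57, 3.14, 3.14, 3.14, 3.14].

INTERFACE

Orientations are given as a unit quaternion [w, x, y, z].
In Python, from workcell import get_state, read_camera, hand_in gives the robot as it stands.
- The arm moves only by the tool send_rows, never from a script. Its argument "increments" is a list of rows, each an object of numbers: "dx", "dy", "dz": the shift along the world's x, y, z in units of 25 mm (1.0 is 25 mm); "roll": the turn about the world's z in units of 8 degrees (1.0 is 8 degrees); "claw": the opening, from -1 (shut) to 1 (fully open). In form: [{"dx": .., "dy": .., "dz": .., "roll": .., "claw": ..}, ...]. A call has exactly 5 rows; each row is the pose to reach, as a shift and turn from the pose commanded when the call began; what a row does not reach only later rows make up. A row lasts 1/8 s, in which the tool goes at most 62.5 mm and 10.7 degrees, less where a joint would pass 70% of its speed; a pose out of reach is approached as far as the arm can. A call with a gripper value outside its range is refused whole. The fingers move at their own pace and stop on an object; "grip_force" is the grip in N (left out, the last holds). Time passes only in rows, so rows that repeat a pose let the fingers close, or fill a call up. It gives the time, the measured TCP pose, the force, the opening and the grip force at its end, in the units of the state.
- get_state(): the state, without advancing time (a new reading comes with each control period).
- read_camera(name): name is "side" or "top" or "wrist"; returns a dict with "image" (400x640x3 uint8, blue, green, red), "fx", "fy", "cx", "cy" (pixels), "dist_coeffs" ([k1, k2, p1, p2, k3] as OpenCV has them; the pictures are not rectified), "world_to_cam" (4x4, takes a point from world to camera coordinates). Camera axes: x right, y up, looking along -z (the intrinsics and any distortion apply to the point x, -y, -z); pixel columns grow to the right and rows downward; lengths in m; the calibration is good to about 2 mm. A picture is of the moment at which its call begins. There is no depth.
- hand_in(): hands the job in; it is judged then, once.
The state is a dict: "clock": time; "joint_pos": joint angles; "qvel": joint speeds; "tau": joint torques, N m; "tcp_pos": TCP position; "orientation": TCP orientation; "wrist_force": force on the tool from outside, world axes, zero at the start; "ft_torque": the same for the moment, N m; "finger_gap": finger opening in m; "grip_force": force on a finger pad.
Only numpy, scipy, OpenCV 4.12 (cv2) and the standard library are available. Lean on these libraries where they do the work, as an engineer would, in place of code of your own. Each camera call takes 0.05 s, during which the arm holds its last target. There are 200 camera calls.

## Working session

There is one attempt and no reset: what is moved stays moved. The work goes in short steps, Python scripts to look and compute and a tool call to move; the robot and the scene stay as the last step left them, time stands still between calls to the robot, and variables do not carry over. Pictures are saved under pics/ and viewed, at most 17 in all, crops included, and the job is handed in when it is done.

Besides the shell and the picture viewer there is one more tool, called after "Emit:" as name([rows], argument=value, ...), one row to a line, values as JSON. send_rows: Moves the arm, as the interface text tells. Its arguments: {"type":"object","properties":{"increments":{"type":"array","items":{"type":"object","properties":{"dx":{"type":"number"},"dy":{"type":"number"},"dz":{"type":"number"},"roll":{"type":"number"},"claw":{"type":"number"}}}},"grip_force":{"type":"number"}},"required":["increments"]}

```bash
mkdir -p pics; cat > h.py <<'E'
import numpy as np, cv2
from workcell import get_state, read_camera, hand_in
def snap(n,f):
    c=read_camera(n); cv2.imwrite(f'pics/{f}.png',c['image']); np.save(f'pics/{f}.npy',{k:c[k] for k in c},allow_pickle=True); return c
def load(f): return np.load(f'pics/{f}.npy',allow_pickle=True).item()
def K(c): return np.array([[c['fx'],0,c['cx']],[0,c['fy'],c['cy']],[0,0,1.]])
def p2w(c,px,z):
    u=cv2.undistortPoints(np.array(px,float).reshape(-1,1,2),K(c),np.array(c['dist_coeffs'],float))[:,0]
    T=np.array(c['world_to_cam']);R=T[:3,:3];o=-R.T@T[:3,3]
    d=np.c_[u[:,0],-u[:,1],-np.ones(len(u))]@R
    return o+d*((z-o[2])/d[:,2])[:,None]
def w2p(c,P):
    T=np.array(c['world_to_cam']);q=np.array(P,float).reshape(-1,3)@T[:3,:3].T+T[:3,3]
    q=q*[1,-1,-1]
    return cv2.projectPoints(q,np.zeros(3),np.zeros(3),K(c),np.array(c['dist_coeffs'],float))[0][:,0]
E
python3 - <<'E'
from h import *
for n in('top','side','wrist'):
    c=snap(n,n+'0'); T=np.array(c['world_to_cam']);print(n,-T[:3,:3].T@T[:3,3],c['fx'],c['dist_coeffs'])
print(get_state())
E
```

```text
top [ 0.27609033 -0.0330969   1.25038539] 472.3087161977983 [-0.12106024  0.          0.          0.          0.        ]
side [ 0.44265941 -0.96512165  0.51253862] 368.20239879244485 [-0.08412683  0.          0.          0.          0.        ]
wrist [0.05580695 0.57674948 0.37323313] 324.946059305852 [-0.06665023  0.          0.          0.          0.        ]
{'clock': 0.15, 'joint_pos': array([1.20640816e+00, 3.13823920e-01, 4.52553486e-02, 1.30361120e+00,
       2.49639334e-05, 1.43121704e+00]), 'qvel': array([ 0.00161488, -0.00322832,  0.00438647,  0.00120595,  0.00051621,
       -0.00050441]), 'tau': array([ 3.55700184e-03, -4.81063914e+01,  2.98816645e+01,  1.39309309e-02,
       -8.45817453e-05, -2.64037411e-06]), 'tcp_pos': array([0.12803313, 0.56017596, 0.23062229]), 'orientation': array([-1.84552185e-04,  1.12167874e-01,  9.93689031e-01, -6.66766915e-04]), 'wrist_force': array([ 1.46729775,  0.57962742, -1.29330628]), 'ft_torque': array([-0.02384028,  0.00776944,  0.06452691]), 'grip_force': 0.0, 'finger_gap': 0.08550813640677817}
```

View pics/top0.png

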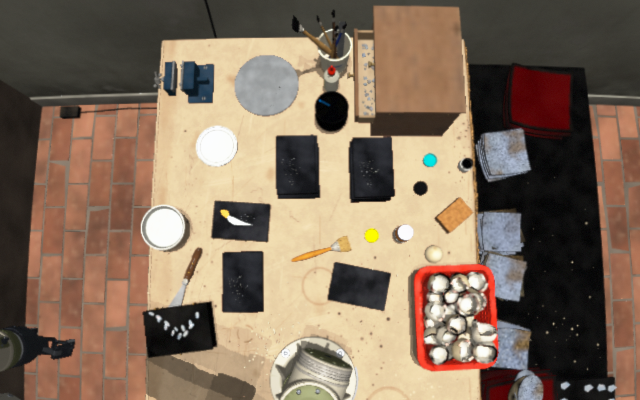

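View pics/side0.png

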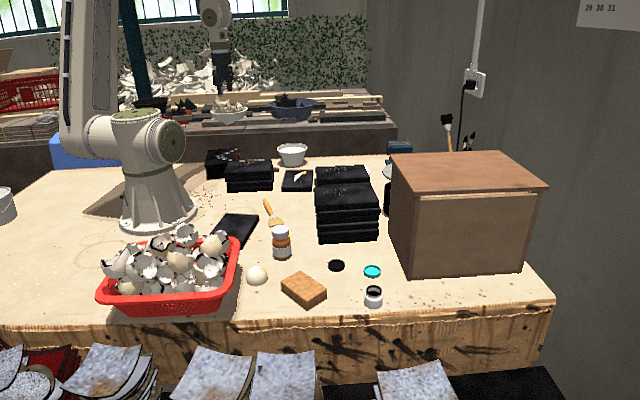

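The top view shows the block at (454,216), pot (466,165), black cap (420,188), jar (403,233) and eggshell (433,254). The tub lid is at (217,146) and the motif panel at (241,221). Next: zoom in with rough world coordinates.

```bash
python3 - <<'E'
from h import *
c=load('top0');im=c['image']
a=im[115:255,135:285];b=im[140:270,355:495]
f=lambda x:cv2.resize(x,None,fx=5,fy=5,interpolation=cv2.INTER_CUBIC)
A=cv2.resize(a,(400,373),interpolation=cv2.INTER_CUBIC);B=cv2.resize(b,(400,371),interpolation=cv2.INTER_CUBIC)
cv2.imwrite('pics/z.png',np.hstack([A[:371],B]))
for n,p,z in[('block',(454,216),.027),('pot',(466,165),.034),('cap',(420,188),.009),('jar',(403,233),.075),('egg',(433,254),.03),('lid',(217,146),.006),('panel',(241,221),.019)]:
    print(n,p2w(c,p,z).round(3))
E
```

```text
block [[ 0.419 -0.372  0.027]]
pot [[ 0.555 -0.408  0.034]]
cap [[ 0.497 -0.287  0.009]]
jar [[ 0.371 -0.227  0.075]]
egg [[ 0.32  -0.312  0.03 ]]
lid [[0.616 0.262 0.006]]
panel [[0.408 0.189 0.019]]
```

View pics/z.png

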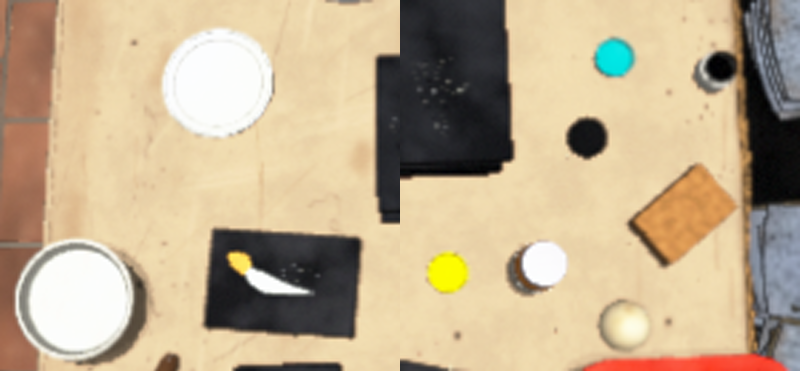

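```bash
cat > fit.py <<'E'
from h import *
from scipy.optimize import minimize
t=np.linspace(0,2*np.pi,40,endpoint=False)
def cyl(r,z0,z1): return np.array([(r*np.cos(a),r*np.sin(a),z) for a in t for z in(z0,z1)])
def box(w,l,h): return np.array([(x*w/2,y*l/2,z) for x in(-1,1) for y in(-1,1) for z in(0,h)])
M=dict(sanding_block=box(.056,.086,.027),ink_pot=cyl(.018,0,.034),black_cap=cyl(.019,0,.009),
 lacquer_jar=np.r_[cyl(.022,0,.044),cyl(.02,.059,.075)],tub_lid=cyl(.057,0,.006),inlaid_panel=box(.1,.15,.019),eggshell=np.r_[cyl(.024,0,.008),cyl(.012,.028,.032)])
S=8
def render(c,m,x,y,a,z,o,s):
    R=np.array([[np.cos(a),-np.sin(a),0],[np.sin(a),np.cos(a),0],[0,0,1]])
    p=w2p(c,m@R.T+[x,y,z]); h=cv2.convexHull(((p-o+.5)*S).astype(np.float32)).astype(np.int32)
    k=np.zeros((s[1]*S,s[0]*S),np.uint8);cv2.fillConvexPoly(k,h,255)
    return cv2.resize(k,s,interpolation=cv2.INTER_AREA)/255.
def fit(c,name,guess,cond,z=0.,pad=12):
    """cond(bgr int image)->mask; largest blob nearest the guess"""
    m=M[name];p=w2p(c,m+[guess[0],guess[1],z]);o=np.maximum(p.min(0)-pad,0).astype(int);e=np.minimum(p.max(0)+pad,[640,400]).astype(int);s=tuple(int(v) for v in e-o)
    im=c['image'][o[1]:e[1],o[0]:e[0]].astype(int)
    k=cond(im).astype(np.uint8);n,l,st,ce=cv2.connectedComponentsWithStats(k)
    k=(l==1+np.argmax(st[1:,4])).astype(np.uint8)
    cs=cv2.findContours(k,0,2)[0];k=cv2.drawContours(np.zeros_like(k),cs,-1,1,-1).astype(float)
    def f(q):
        r=render(c,m,q[0]/100,q[1]/100,q[2],z,o,s);return 1-np.minimum(r,k).sum()/np.maximum(r,k).sum()
    g=[guess[0]*100,guess[1]*100,guess[2]]
    r=minimize(f,g,method='Nelder-Mead',options=dict(initial_simplex=[g,[g[0]+1,g[1],g[2]],[g[0],g[1]+1,g[2]],[g[0],g[1],g[2]+.2]],xatol=.005,fatol=1e-4))
    return np.array([r.x[0]/100,r.x[1]/100,r.x[2]]),1-r.fun
nt=lambda i:np.abs(i-BG).sum(2)>90
BG=np.array([150,190,220])
dark=lambda i:i.max(2)<90
E
python3 - <<'E'
import fit;from fit import *
c=load('top0');fit.BG=np.median(c['image'][175:200,440:450].reshape(-1,3),0);print(fit.BG, c['image'][140:150,210:220].mean((0,1)),c['image'][216,454],c['image'][254,433])
white=lambda i:i.min(2)>195
print('lid',fit.fit(c,'tub_lid',(.616,.262,0),white))
print('panel',fit.fit(c,'inlaid_panel',(.408,.189,1.5),dark))
print('block',fit.fit(c,'sanding_block',(.419,-.372,-.8),lambda i:i[...,0]<75,pad=6))
print('pot',fit.fit(c,'ink_pot',(.555,-.408,0),lambda i:(i[...,2]-i[...,0]<35),pad=5))
print('cap',fit.fit(c,'black_cap',(.497,-.287,0),dark))
print('jar',fit.fit(c,'lacquer_jar',(.371,-.227,0),nt,pad=6))
print('egg',fit.fit(c,'eggshell',(.32,-.312,0),lambda i:np.abs(i-fit.BG).sum(2)>50,pad=3))
E
```

```text
[169. 211. 234.] [252.86 253.   252.04] [ 86 155 221] [219 248 252]Traceback (most recent call last):
  File "<stdin>", line 4, in <module>
AttributeError: 'function' object has no attribute 'fit'
```

```bash
python3 - <<'E'
from fit import *
c=load('top0');BG=np.array([169,211,234])
white=lambda i:i.min(2)>195
nt=lambda i:np.abs(i-BG).sum(2)>120
pr=lambda n,r:print(n,r[0].round(4),round(r[1],3))
L=fit(c,'tub_lid',(.616,.262,0),white);pr('lid',L)
P=fit(c,'inlaid_panel',(.408,.189,1.5),dark,pad=8);pr('panel',P)
pr('block',fit(c,'sanding_block',(.419,-.372,-.8),lambda i:i[...,0]<120,pad=5))
pr('pot',fit(c,'ink_pot',(.555,-.408,0),lambda i:(i[...,2]-i[...,0]<35),pad=5))
pr('cap',fit(c,'black_cap',(.497,-.287,0),dark))
pr('jar',fit(c,'lacquer_jar',(.371,-.227,0),nt,pad=6))
pr('egg',fit(c,'eggshell',(.32,-.312,0),lambda i:np.abs(i-BG).sum(2)>40,pad=3))
print(np.hypot(*(L[0]-P[0])[:2]),(L[0]+P[0])[:2]/2)
E
```

```text
lid [ 0.6183  0.2656 -0.0755] 0.967
panel [0.4097 0.1903 3.0718] 0.931
block [ 0.4233 -0.3728  0.7066] 0.962
pot [ 0.5598 -0.411   0.0383] 0.815
cap [ 0.4983 -0.2879  0.2393] 0.829
jar [ 0.3726 -0.2307 -0.0035] 0.929
egg [ 0.2898 -0.3139  0.7991] 0.369
0.2217895620917415 [0.51395783 0.22798024]
```

Emit:
send_rows([
  {"dx": 1.6,"dy": -0.8,"claw": 1},
  {"dx": 3.2,"dy": -1.6,"claw": 1},
  {"dx": 4.8,"dy": -2.4,"claw": 1},
  {"dx": 6.4,"dy": -3.2,"claw": 1},
  {"dx": 8,"dy": -4,"claw": 1},
])

```text
schema error: expected keys dx, dy, dz, roll, claw
```

Emit:
send_rows([
  {"dx": 1.4,"dy": -1.8,"claw": 1},
  {"dx": 2.8,"dy": -3.6,"claw": 1},
  {"dx": 4.2,"dy": -5.4,"claw": 1},
  {"dx": 5.6,"dy": -7.2,"claw": 1},
  {"dx": 7,"dy": -9,"claw": 1},
])

```text
schema error: expected keys dx, dy, dz, roll, claw
```

Emit:
send_rows([
  {"dx": 0.2,"dy": -2.2,"claw": 1},
  {"dx": 0.4,"dy": -4.4,"claw": 1},
  {"dx": 0.6,"dy": -6.6,"claw": 1},
  {"dx": 0.8,"dy": -8.8,"claw": 1},
  {"dx": 1,"dy": -11,"claw": 1},
])

```text
schema error: expected keys dx, dy, dz, roll, claw
```

Emit:
send_rows([
  {"dy": -2.2,"claw": 1},
  {"dy": -4.4,"claw": 1},
  {"dy": -6.6,"claw": 1},
  {"dy": -9,"claw": 1},
  {"dy": -10,"claw": 1},
])

```text
schema error: expected keys dx, dy, dz, roll, claw
```

```bash
python3 - <<'E'
from h import *
c=snap('wrist','w1');T=np.array(c['world_to_cam']);print(-T[:3,:3].T@T[:3,3]);s=get_state();print(s['tcp_pos'],s['orientation'],s['joint_pos'])
for n,p in dict(pot=(.5598,-.411,.034),cap=(.4983,-.2879,.009),block=(.4233,-.3728,.027),jar=(.3726,-.2307,.075)).items(): print(n,w2p(c,p))
E
```

```text
[0.05582163 0.57678792 0.37334546]
[0.12808915 0.56025032 0.23071532] [-1.41746014e-04  1.12151538e-01  9.93690942e-01 -5.69138883e-04] [ 1.20638083e+00  3.13789000e-01  4.54342135e-02  1.30361455e+00
 -9.31376499e-06  1.43115685e+00]
pot [[-68.65551963 467.68847061]]
cap [[-49.22911925 445.45213211]]
block [[-95.21050081 420.33121001]]
jar [[-92.78130611 421.01867105]]
```

View pics/w1.png

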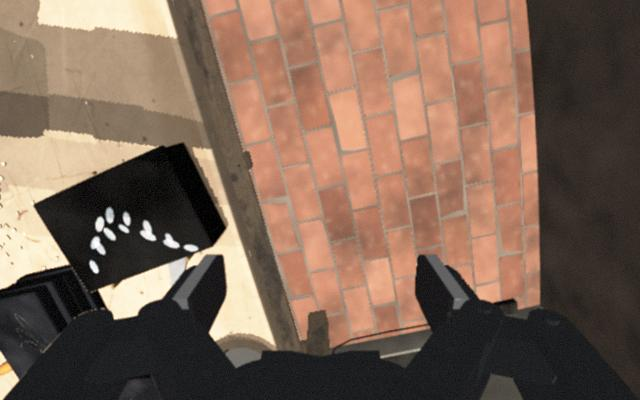

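The rows need all five keys, so nothing moved. The picture is still the start pose: shell panel at (130,215) and the fingers at (200,290) and (440,290). I'll resend with all the keys.

Emit:
send_rows([
  {"dx": 1.6,"dy": -0.8,"dz": 0,"roll": 0,"claw": 1},
  {"dx": 3.2,"dy": -1.6,"dz": 0,"roll": 0,"claw": 1},
  {"dx": 4.8,"dy": -2.4,"dz": 0,"roll": 0,"claw": 1},
  {"dx": 6.4,"dy": -3.2,"dz": 0,"roll": 0,"claw": 1},
  {"dx": 8,"dy": -4,"dz": 0,"roll": 0,"claw": 1},
])

```text
clock: 0.82
tcp_pos: [0.3293, 0.4597, 0.2311]
orientation: [-0.0, 0.112, 0.994, -0.0]
wrist_force: [0.5, 0.1, 0.5]
finger_gap: 0.0853
grip_force: 0.0
```

Emit:
send_rows([
  {"dx": 1.4,"dy": -1.8,"dz": 0,"roll": 0,"claw": 1},
  {"dx": 2.8,"dy": -3.6,"dz": 0,"roll": 0,"claw": 1},
  {"dx": 4.2,"dy": -5.4,"dz": 0,"roll": 0,"claw": 1},
  {"dx": 5.6,"dy": -7.2,"dz": 0,"roll": 0,"claw": 1},
  {"dx": 7,"dy": -9,"dz": 0,"roll": 0,"claw": 1},
])

```text
clock: 1.45
tcp_pos: [0.5041, 0.234, 0.2313]
orientation: [0.0, 0.112, 0.994, 0.0]
wrist_force: [0.5, 1.0, 1.1]
finger_gap: 0.0855
grip_force: 0.0
```

Emit:
send_rows([
  {"dx": 0.2,"dy": -2.2,"dz": 0,"roll": 0,"claw": 1},
  {"dx": 0.4,"dy": -4.4,"dz": 0,"roll": 0,"claw": 1},
  {"dx": 0.6,"dy": -6.6,"dz": 0,"roll": 0,"claw": 1},
  {"dx": 0.8,"dy": -8.8,"dz": 0,"roll": 0,"claw": 1},
  {"dx": 1,"dy": -11,"dz": 0,"roll": 0,"claw": 1},
])

```text
clock: 2.08
tcp_pos: [0.5281, -0.0412, 0.2313]
orientation: [0.0, 0.112, 0.994, 0.0]
wrist_force: [0.8, 0.8, -0.2]
finger_gap: 0.0853
grip_force: 0.0
```

Emit:
send_rows([
  {"dx": 0,"dy": -2.2,"dz": 0,"roll": 0,"claw": 1},
  {"dx": 0,"dy": -4.4,"dz": 0,"roll": 0,"claw": 1},
  {"dx": 0,"dy": -6.6,"dz": 0,"roll": 0,"claw": 1},
  {"dx": 0,"dy": -9,"dz": 0,"roll": 0,"claw": 1},
  {"dx": 0,"dy": -10,"dz": 0,"roll": 0,"claw": 1},
])

```text
clock: 2.7
tcp_pos: [0.5277, -0.2925, 0.2307]
orientation: [-0.0, 0.114, 0.994, 0.0]
wrist_force: [-0.2, -0.4, 0.4]
finger_gap: 0.0854
grip_force: 0.0
```

```bash
python3 - <<'E'
from h import *
c=snap('wrist','w1');T=np.array(c['world_to_cam']);print(-T[:3,:3].T@T[:3,3]);s=get_state();print(s['tcp_pos'],s['orientation'],s['joint_pos'])
for n,p in dict(pot=(.5598,-.411,.034),cap=(.4983,-.2879,.009),block=(.4233,-.3728,.027),jar=(.3726,-.2307,.075)).items(): print(n,w2p(c,p))
E
```

```text
[ 0.4554983  -0.27588091  0.37344017]
[ 0.52776601 -0.29429879  0.23045197] [-1.25340086e-04  1.14270918e-01  9.93449435e-01 -6.01196473e-04] [-6.40878821e-01  3.71161499e-01  1.26515195e-01  1.32576271e+00
 -1.16557881e-03 -4.11836845e-01]
pot [[224.53223371 225.75063891]]
cap [[318.65612173 144.07365714]]
block [[221.42629468  94.22968399]]
jar [[350.88753453  -9.91733148]]
```

View pics/w1.png

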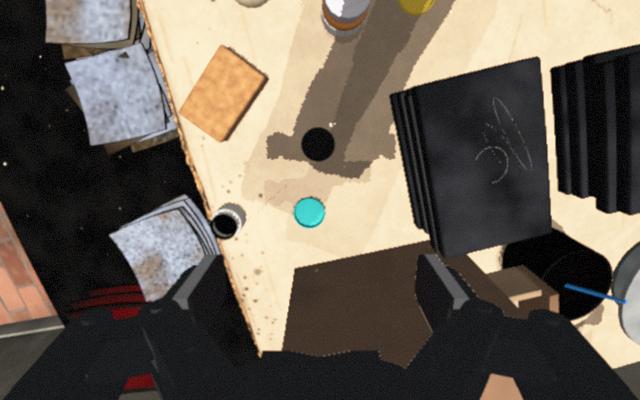

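```bash
python3 - <<'E'
from h import *
w=load('w1');t=load('top0');s=load('side0')
print('pot',p2w(w,(226,225),.034))
print('boxbase top',p2w(t,[(372,133),(465,133)],0)); print('side base',p2w(s,[(408,277),(523,268)],0))
# height: side px of top-left-front corner (425,192) above base (408,277)
b=p2w(s,(408,277),0)[0]
for z in(.1,.15,.2,.25): print(z,w2p(s,[b[0],b[1],z]),p2w(t,[(358,113),(463,113)],z)[:,0])
E
```

```text
pot [[ 0.55931294 -0.40909003  0.034     ]]
boxbase top [[ 0.65197484 -0.1618952   0.        ]
 [ 0.65320843 -0.42095958  0.        ]]
side base [[ 0.65119663 -0.34374976  0.        ]
 [ 0.9182682  -0.33981118  0.        ]]
0.1 [[412.2662896  238.19106726]] [0.67477952 0.67645213]
0.15 [[414.52931449 216.88448481]] [0.65745101 0.65905093]
0.2 [[416.87846044 194.19188429]] [0.64012251 0.64164972]
0.25 [[419.31111016 170.02289397]] [0.622794   0.62424852]
```

Emit:
send_rows([
  {"dx": 0.3,"dy": -1.2,"dz": 0,"roll": 0,"claw": 1},
  {"dx": 0.6,"dy": -2.4,"dz": 0,"roll": 0,"claw": 1},
  {"dx": 1,"dy": -3.6,"dz": 0,"roll": 0,"claw": 1},
  {"dx": 1.26,"dy": -4.8,"dz": 0,"roll": 0,"claw": 1},
  {"dx": 1.26,"dy": -4.8,"dz": 0,"roll": 0,"claw": 1},
])

```text
clock: 3.38
tcp_pos: [0.5599, -0.4102, 0.2301]
orientation: [-0.0, 0.113, 0.994, 0.0]
wrist_force: [0.3, -0.3, 0.6]
finger_gap: 0.0851
grip_force: 0.0
```

Emit:
send_rows([
  {"dx": 0,"dy": 0,"dz": -1,"roll": 0,"claw": 1},
  {"dx": 0,"dy": 0,"dz": -2.5,"roll": 0,"claw": 1},
  {"dx": 0,"dy": 0,"dz": -4,"roll": 0,"claw": 1},
  {"dx": 0,"dy": 0,"dz": -4.5,"roll": 0,"claw": 1},
  {"dx": 0,"dy": 0,"dz": -4.5,"roll": 0,"claw": 1},
])

```text
clock: 4.0
tcp_pos: [0.5595, -0.4082, 0.1186]
orientation: [-0.001, 0.112, 0.994, 0.001]
wrist_force: [0.7, -0.1, 0.5]
finger_gap: 0.0855
grip_force: 0.0
```

```bash
python3 - <<'E'
from h import *
c=snap('wrist','w2');s=get_state();print(s['tcp_pos'],s['orientation'])
print(w2p(c,(.559,-.410,.034)))
E
```

```text
[ 0.56018263 -0.40902021  0.1199145 ] [ 3.70931316e-04  1.11820673e-01  9.93728325e-01 -1.21377360e-04]
[[317.97538279 207.45119709]]
```

View pics/w2.png

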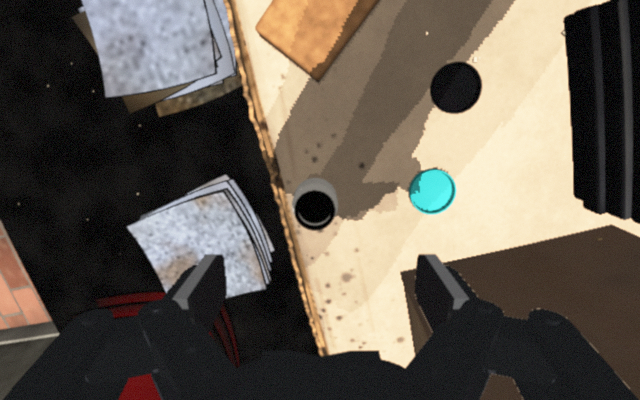

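Pot rim is at (315,209), within 2 mm of prediction. I'll descend and grip.

Emit:
send_rows([
  {"dx": 0,"dy": -0.06,"dz": -1.2,"roll": 0,"claw": 1},
  {"dx": 0,"dy": -0.06,"dz": -2.4,"roll": 0,"claw": 1},
  {"dx": 0,"dy": -0.06,"dz": -3.6,"roll": 0,"claw": 0.6},
  {"dx": 0,"dy": -0.06,"dz": -4.5,"roll": 0,"claw": 0.3},
  {"dx": 0,"dy": -0.06,"dz": -4.5,"roll": 0,"claw": 0.1},
], grip_force=30)

```text
clock: 4.68
tcp_pos: [0.5595, -0.4106, 0.0062]
orientation: [-0.0, 0.112, 0.994, 0.0]
wrist_force: [-0.3, 0.4, 0.4]
finger_gap: 0.047
grip_force: 0.0
```

Emit:
send_rows([
  {"dx": 0,"dy": 0,"dz": 0,"roll": 0,"claw": -0.4},
  {"dx": 0,"dy": 0,"dz": 0,"roll": 0,"claw": -0.4},
  {"dx": 0,"dy": 0,"dz": 0,"roll": 0,"claw": -0.4},
  {"dx": 0,"dy": 0,"dz": 0,"roll": 0,"claw": -0.4},
  {"dx": 0,"dy": 0,"dz": 0,"roll": 0,"claw": -0.4},
])

```text
clock: 5.3
tcp_pos: [0.5609, -0.4119, 0.0084]
orientation: [0.001, 0.112, 0.994, -0.001]
wrist_force: [-0.7, 0.1, 6.2]
finger_gap: 0.0344
grip_force: 30.5
```

Emit:
send_rows([
  {"dx": 0,"dy": 0,"dz": 1,"roll": 0,"claw": -0.4},
  {"dx": 0,"dy": 0,"dz": 3,"roll": 0,"claw": -0.4},
  {"dx": 0,"dy": 0,"dz": 5,"roll": 0,"claw": -0.4},
  {"dx": 0,"dy": 0,"dz": 7,"roll": 0,"claw": -0.4},
  {"dx": 0,"dy": 0,"dz": 9,"roll": 0,"claw": -0.4},
])

```text
clock: 5.92
tcp_pos: [0.5595, -0.4108, 0.2332]
orientation: [0.0, 0.112, 0.994, -0.0]
wrist_force: [1.2, -1.0, -1.2]
finger_gap: 0.0345
grip_force: 30.2
```

Emit:
send_rows([
  {"dx": 0,"dy": 2,"dz": 0,"roll": 0,"claw": -0.4},
  {"dx": -0.2,"dy": 4,"dz": 0,"roll": 0,"claw": -0.4},
  {"dx": -0.4,"dy": 6,"dz": 0,"roll": 0,"claw": -0.4},
  {"dx": -0.4,"dy": 8,"dz": 0,"roll": 0,"claw": -0.4},
  {"dx": -0.4,"dy": 10,"dz": 0,"roll": 0,"claw": -0.4},
])

```text
clock: 6.55
tcp_pos: [0.5493, -0.1594, 0.2316]
orientation: [0.0, 0.112, 0.994, -0.0]
wrist_force: [0.7, 0.4, -0.6]
finger_gap: 0.0343
grip_force: 30.2
```

Emit:
send_rows([
  {"dx": 0,"dy": 2,"dz": 0,"roll": 0,"claw": -0.4},
  {"dx": 0.2,"dy": 4,"dz": 0,"roll": 0,"claw": -0.4},
  {"dx": 0.5,"dy": 6,"dz": 0,"roll": 0,"claw": -0.4},
  {"dx": 0.9,"dy": 8,"dz": 0,"roll": 0,"claw": -0.4},
  {"dx": 1.4,"dy": 10,"dz": 0,"roll": 0,"claw": -0.4},
])

```text
clock: 7.18
tcp_pos: [0.5846, 0.0907, 0.2318]
orientation: [0.0, 0.112, 0.994, 0.0]
wrist_force: [0.9, -1.1, -1.0]
finger_gap: 0.0345
grip_force: 30.2
```

Emit:
send_rows([
  {"dx": 0.4,"dy": 2,"dz": 0,"roll": 0,"claw": -0.4},
  {"dx": 0.8,"dy": 4,"dz": 0,"roll": 0,"claw": -0.4},
  {"dx": 1.2,"dy": 6,"dz": 0,"roll": 0,"claw": -0.4},
  {"dx": 1.35,"dy": 7.12,"dz": -1,"roll": 0,"claw": -0.4},
  {"dx": 1.35,"dy": 7.12,"dz": -2,"roll": 0,"claw": -0.4},
])

```text
clock: 7.8
tcp_pos: [0.6184, 0.2698, 0.1806]
orientation: [0.0, 0.11, 0.994, 0.0]
wrist_force: [0.5, -0.4, -1.2]
finger_gap: 0.0346
grip_force: 30.2
```

```bash
python3 - <<'E'
from fit import *
c=snap('wrist','w3');s=get_state();print(s['tcp_pos'],s['orientation'],s['finger_gap'],s['grip_force'])
t=snap('top','t3')
print('lid px',w2p(c,(.6183,.2656,.006)))
E
```

```text
[0.61652275 0.26813924 0.17641287] [-0.00255076  0.11100681  0.99381579 -0.00107404] 0.0345931959469143 30.210328260254276
lid px [[316.34888918 180.20381632]]
```

View pics/w3.png

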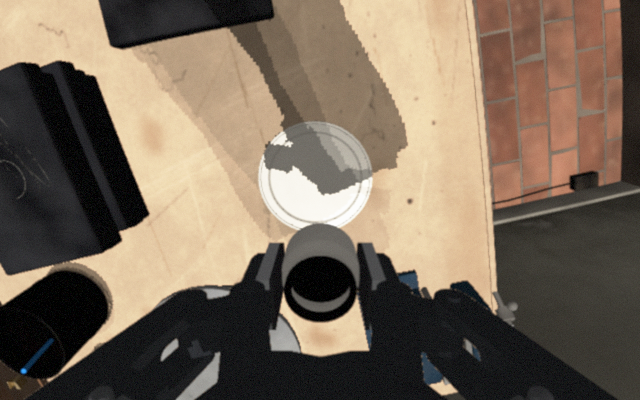

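Lid centre shows at (316,177) against a predicted (316,180), and the pot is held upright. I'll lower it.

Emit:
send_rows([
  {"dx": -0.05,"dy": -0.05,"dz": -1.5,"roll": 0,"claw": -0.4},
  {"dx": -0.05,"dy": -0.05,"dz": -3,"roll": 0,"claw": -0.4},
  {"dx": -0.05,"dy": -0.05,"dz": -4.5,"roll": 0,"claw": -0.4},
  {"dx": -0.05,"dy": -0.05,"dz": -5.5,"roll": 0,"claw": -0.4},
  {"dx": -0.05,"dy": -0.05,"dz": -6,"roll": 0,"claw": -0.4},
])

```text
clock: 8.52
tcp_pos: [0.6169, 0.2651, 0.0309]
orientation: [-0.001, 0.113, 0.994, -0.0]
wrist_force: [0.3, -0.6, -0.0]
finger_gap: 0.0339
grip_force: 30.2
```

Emit:
send_rows([
  {"dx": 0,"dy": 0,"dz": -0.3,"roll": 0,"claw": -0.4},
  {"dx": 0,"dy": 0,"dz": -0.5,"roll": 0,"claw": -0.4},
  {"dx": 0,"dy": 0,"dz": -0.6,"roll": 0,"claw": -0.4},
  {"dx": 0,"dy": 0,"dz": -0.6,"roll": 0,"claw": -0.4},
  {"dx": 0,"dy": 0,"dz": -0.6,"roll": 0,"claw": -0.4},
])

```text
clock: 9.15
tcp_pos: [0.6175, 0.2659, 0.0168]
orientation: [0.0, 0.112, 0.994, 0.0]
wrist_force: [0.9, 0.0, -0.8]
finger_gap: 0.0344
grip_force: 30.2
```

Emit:
send_rows([
  {"dx": 0,"dy": 0,"dz": -0.05,"roll": 0,"claw": -0.4},
  {"dx": 0,"dy": 0,"dz": -0.1,"roll": 0,"claw": -0.4},
  {"dx": 0,"dy": 0,"dz": -0.1,"roll": 0,"claw": -0.4},
  {"dx": 0,"dy": 0,"dz": -0.1,"roll": 0,"claw": -0.4},
  {"dx": 0,"dy": 0,"dz": -0.1,"roll": 0,"claw": -0.4},
])

```text
clock: 9.78
tcp_pos: [0.6172, 0.2658, 0.0139]
orientation: [0.0, 0.112, 0.994, 0.0]
wrist_force: [-0.1, 0.2, 1.1]
finger_gap: 0.0344
grip_force: 30.3
```

Emit:
send_rows([
  {"dx": 0,"dy": 0,"dz": -0.02,"roll": 0,"claw": -0.1},
  {"dx": 0,"dy": 0,"dz": -0.02,"roll": 0,"claw": 0.1},
  {"dx": 0,"dy": 0,"dz": -0.02,"roll": 0,"claw": 0.3},
  {"dx": 0,"dy": 0,"dz": -0.02,"roll": 0,"claw": 0.5},
  {"dx": 0,"dy": 0,"dz": -0.02,"roll": 0,"claw": 0.5},
])

```text
clock: 10.4
tcp_pos: [0.6172, 0.2658, 0.0133]
orientation: [0.0, 0.112, 0.994, 0.0]
wrist_force: [-0.2, 0.1, -1.0]
finger_gap: 0.0641
grip_force: 0.0
```

Emit:
send_rows([
  {"dx": 0,"dy": 0,"dz": 1,"roll": 0,"claw": 0.5},
  {"dx": 0,"dy": 0,"dz": 3,"roll": 0,"claw": 0.5},
  {"dx": 0,"dy": 0,"dz": 5,"roll": 0,"claw": 0.5},
  {"dx": 0,"dy": 0,"dz": 7,"roll": 0,"claw": 0.5},
  {"dx": 0,"dy": 0,"dz": 8.72,"roll": 0,"claw": 0.5},
])

```text
clock: 11.02
tcp_pos: [0.6174, 0.2659, 0.2337]
orientation: [0.001, 0.112, 0.994, 0.0]
wrist_force: [0.7, -0.1, -0.4]
finger_gap: 0.064
grip_force: 0.0
```

```bash
cat >> fit.py <<'E'
def rim(c,guess,z,r,cond):
    """centre of a disc seen face on: blob contour -> ellipse -> world at z"""
    p=w2p(c,[guess[0],guess[1],z])[0];k=cond(c['image'].astype(int)).astype(np.uint8)
    n,l,st,ce=cv2.connectedComponentsWithStats(k);d=np.hypot(*(ce[1:]-p).T)+1e3*(st[1:,4]<60);i=1+np.argmin(d)
    w=p2w(c,[ce[i]],z)[0];q=cv2.findContours((l==i).astype(np.uint8),0,1)[0][0][:,0].astype(float)
    return w.round(4),'r',round(np.hypot(*(p2w(c,q,z)-w)[:,:2].T).mean(),4),'px',ce[i].round(1),p.round(1)
E
python3 - <<'E'
from fit import *
c=snap('wrist','w4');t=snap('top','t4');s=get_state();print(s['tcp_pos'],s['wrist_force'])
for v in(c,t):
    print('pot',rim(v,(.617,.266),.04,.018,lambda i:i.max(2)<90))
    pass
print(rim(c,(.617,.266),.006,.057,lambda i:i.min(2)>150))
cv2.imwrite('pics/z4.png',np.hstack([cv2.resize(c['image'][120:320,200:400],(400,400)),cv2.resize(t['image'][110:180,180:250],(400,400))]))
E
```

```text
[0.61962562 0.26660527 0.23795079] [-0.00399585 -0.48016272  0.64073136]
pot (array([0.6169, 0.2658, 0.04  ]), 'r', np.float64(0.0144), 'px', array([320.3, 174.8]), array([320.5, 174.8]))
pot (array([0.6153, 0.2651, 0.04  ]), 'r', np.float64(0.0139), 'px', array([213.1, 142.8]), array([212.8, 142.1]))
(array([0.5702, 0.2415, 0.006 ]), 'r', np.float64(0.0062), 'px', array([289.9, 133.5]), array([320.5, 168.5]))
```

View pics/z4.png

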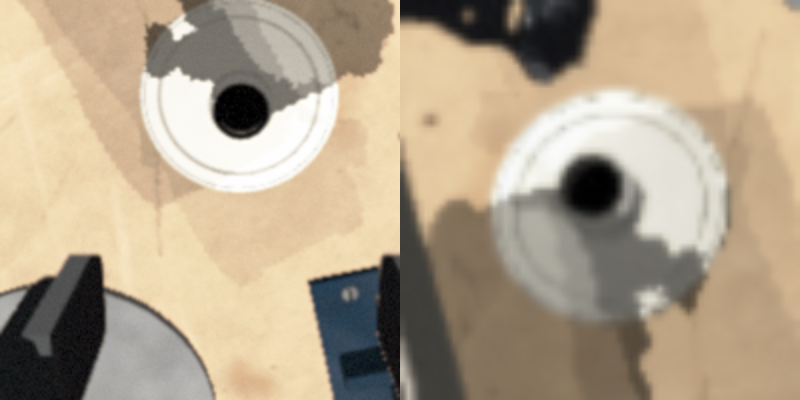

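Emit:
send_rows([
  {"dx": -0.6,"dy": -2.2,"dz": 0,"roll": 0,"claw": 0.5},
  {"dx": -1.2,"dy": -4.4,"dz": 0,"roll": 0,"claw": 0.5},
  {"dx": -1.8,"dy": -6.6,"dz": 0,"roll": 0,"claw": 0.5},
  {"dx": -2.3,"dy": -8.8,"dz": 0,"roll": 0,"claw": 0.5},
  {"dx": -2.76,"dy": -11,"dz": 0,"roll": 0,"claw": 0.5},
])

```text
clock: 11.75
tcp_pos: [0.5472, -0.0107, 0.2307]
orientation: [-0.0, 0.112, 0.994, 0.0]
wrist_force: [1.0, -0.1, 0.5]
finger_gap: 0.064
grip_force: 0.0
```

Emit:
send_rows([
  {"dx": -0.4,"dy": -2.3,"dz": 0,"roll": 0,"claw": 0.3},
  {"dx": -0.8,"dy": -4.6,"dz": 0,"roll": 0,"claw": 0.3},
  {"dx": -1.2,"dy": -6.9,"dz": 0,"roll": 0,"claw": 0.3},
  {"dx": -1.6,"dy": -9.2,"dz": 0,"roll": 0,"claw": 0.3},
  {"dx": -2,"dy": -11.16,"dz": 0,"roll": 0,"claw": 0.3},
])

```text
clock: 12.38
tcp_pos: [0.4973, -0.2902, 0.2305]
orientation: [-0.0, 0.113, 0.994, 0.0]
wrist_force: [0.3, 0.1, 0.0]
finger_gap: 0.0558
grip_force: 0.0
```

Emit:
send_rows([
  {"dx": 0,"dy": 0,"dz": -1.5,"roll": 0,"claw": 0.3},
  {"dx": 0,"dy": 0,"dz": -3,"roll": 0,"claw": 0.3},
  {"dx": 0,"dy": 0,"dz": -4.5,"roll": 0,"claw": 0.3},
  {"dx": 0,"dy": 0,"dz": -6,"roll": 0,"claw": 0.3},
  {"dx": 0,"dy": 0,"dz": -6,"roll": 0,"claw": 0.3},
])

```text
clock: 13.0
tcp_pos: [0.4955, -0.2861, 0.0778]
orientation: [-0.003, 0.112, 0.994, 0.002]
wrist_force: [-0.1, 0.5, 0.2]
finger_gap: 0.0552
grip_force: 0.0
```

```bash
python3 - <<'E'
from fit import *
for v in(load('w1'),snap('wrist','w5')): print(rim(v,(.498,-.288),.009,.019,lambda i:i.max(2)<60))
print(get_state()['tcp_pos'])
E
```

```text
(array([ 0.498 , -0.2889,  0.009 ]), 'r', np.float64(0.018), 'px', array([317.7, 144. ]), array([318.5, 143.8]))
(array([ 0.4966, -0.2885,  0.009 ]), 'r', np.float64(0.0186), 'px', array([317.4, 217.4]), array([318.6, 219.1]))
[ 0.49698542 -0.28722293  0.08009706]
```

Emit:
send_rows([
  {"dx": -0.03,"dy": -0.03,"dz": -1,"roll": 0,"claw": 0.3},
  {"dx": -0.03,"dy": -0.03,"dz": -2,"roll": 0,"claw": 0.3},
  {"dx": -0.03,"dy": -0.03,"dz": -2.7,"roll": 0,"claw": 0.3},
  {"dx": -0.03,"dy": -0.03,"dz": -3.0,"roll": 0,"claw": 0.3},
  {"dx": -0.03,"dy": -0.03,"dz": -3.04,"roll": 0,"claw": 0.3},
])

```text
clock: 13.68
tcp_pos: [0.4981, -0.2894, 0.0063]
orientation: [0.001, 0.112, 0.994, -0.0]
wrist_force: [0.1, 0.0, 1.2]
finger_gap: 0.0555
grip_force: 0.0
```

Emit:
send_rows([
  {"dx": 0,"dy": 0,"dz": 0,"roll": 0,"claw": 0.1},
  {"dx": 0,"dy": 0,"dz": 0,"roll": 0,"claw": 0},
  {"dx": 0,"dy": 0,"dz": 0,"roll": 0,"claw": -0.04},
  {"dx": 0,"dy": 0,"dz": 0,"roll": 0,"claw": -0.06},
  {"dx": 0,"dy": 0,"dz": 0,"roll": 0,"claw": -0.06},
], grip_force=20)

```text
clock: 14.3
tcp_pos: [0.4975, -0.2889, 0.0054]
orientation: [0.0, 0.112, 0.994, 0.0]
wrist_force: [0.1, 0.2, 0.2]
finger_gap: 0.0399
grip_force: 0.0
```

Emit:
send_rows([
  {"dx": 0,"dy": 0,"dz": -0.04,"roll": 0,"claw": -0.1},
  {"dx": 0,"dy": 0,"dz": -0.04,"roll": 0,"claw": -0.3},
  {"dx": 0,"dy": 0,"dz": -0.04,"roll": 0,"claw": -0.3},
  {"dx": 0,"dy": 0,"dz": -0.04,"roll": 0,"claw": -0.3},
  {"dx": 0,"dy": 0,"dz": -0.04,"roll": 0,"claw": -0.3},
])

```text
clock: 14.92
tcp_pos: [0.4975, -0.289, 0.0044]
orientation: [0.0, 0.112, 0.994, -0.0]
wrist_force: [-1.4, -0.4, 2.2]
finger_gap: 0.0356
grip_force: 20.0
```

Emit:
send_rows([
  {"dx": 0,"dy": 0,"dz": 1,"roll": 0,"claw": -0.3},
  {"dx": 0,"dy": 0,"dz": 3,"roll": 0,"claw": -0.3},
  {"dx": 0,"dy": 0,"dz": 5,"roll": 0,"claw": -0.3},
  {"dx": 0,"dy": 0,"dz": 7,"roll": 0,"claw": -0.3},
  {"dx": 0,"dy": 0,"dz": 9,"roll": 0,"claw": -0.3},
])

```text
clock: 15.55
tcp_pos: [0.4973, -0.2887, 0.2307]
orientation: [-0.0, 0.112, 0.994, 0.0]
wrist_force: [1.0, -0.1, 0.3]
finger_gap: 0.0356
grip_force: 20.1
```

Emit:
send_rows([
  {"dx": 0.4,"dy": 2.2,"dz": 0,"roll": 0,"claw": -0.3},
  {"dx": 0.8,"dy": 4.4,"dz": 0,"roll": 0,"claw": -0.3},
  {"dx": 1.2,"dy": 6.6,"dz": 0,"roll": 0,"claw": -0.3},
  {"dx": 1.6,"dy": 8.8,"dz": 0,"roll": 0,"claw": -0.3},
  {"dx": 2,"dy": 11,"dz": 0,"roll": 0,"claw": -0.3},
])

```text
clock: 16.18
tcp_pos: [0.5475, -0.0122, 0.2291]
orientation: [0.0, 0.112, 0.994, 0.0]
wrist_force: [0.1, 0.5, -0.1]
finger_gap: 0.0357
grip_force: 20.1
```

Emit:
send_rows([
  {"dx": 0.5,"dy": 2.2,"dz": 0,"roll": 0,"claw": -0.3},
  {"dx": 1.1,"dy": 4.4,"dz": 0,"roll": 0,"claw": -0.3},
  {"dx": 1.7,"dy": 6.6,"dz": 0,"roll": 0,"claw": -0.3},
  {"dx": 2.3,"dy": 8.9,"dz": 0,"roll": 0,"claw": -0.3},
  {"dx": 2.78,"dy": 11.18,"dz": 0,"roll": 0,"claw": -0.3},
])

```text
clock: 16.8
tcp_pos: [0.6173, 0.2675, 0.2289]
orientation: [-0.0, 0.112, 0.994, 0.0]
wrist_force: [0.2, -0.1, 1.0]
finger_gap: 0.0357
grip_force: 20.1
```

Emit:
send_rows([
  {"dx": 0,"dy": 0,"dz": -1,"roll": 0,"claw": -0.3},
  {"dx": 0,"dy": 0,"dz": -2.5,"roll": 0,"claw": -0.3},
  {"dx": 0,"dy": 0,"dz": -4,"roll": 0,"claw": -0.3},
  {"dx": 0,"dy": 0,"dz": -5,"roll": 0,"claw": -0.3},
  {"dx": 0,"dy": 0,"dz": -5,"roll": 0,"claw": -0.3},
])

```text
clock: 17.42
tcp_pos: [0.6149, 0.265, 0.1013]
orientation: [-0.003, 0.112, 0.994, -0.001]
wrist_force: [-0.6, -0.4, -0.8]
finger_gap: 0.0357
grip_force: 20.2
```

```bash
python3 - <<'E'
from fit import *
c=snap('wrist','w6');s=get_state();print(s['tcp_pos'],s['orientation'],s['finger_gap'],s['wrist_force'])
print('pot rim px',w2p(c,(.6168,.2658,.04)),'tcp',w2p(c,s['tcp_pos']))
E
```

```text
[0.61616395 0.26538086 0.10336861] [-1.14601896e-03  1.12142473e-01  9.93691392e-01 -4.12069033e-04] 0.035740356314322014 [ 0.0631813  -0.7863744  -0.07314608]
pot rim px [[322.77103396 221.11828394]] tcp [[322.18490998 265.45558359]]
```

View pics/w6.png

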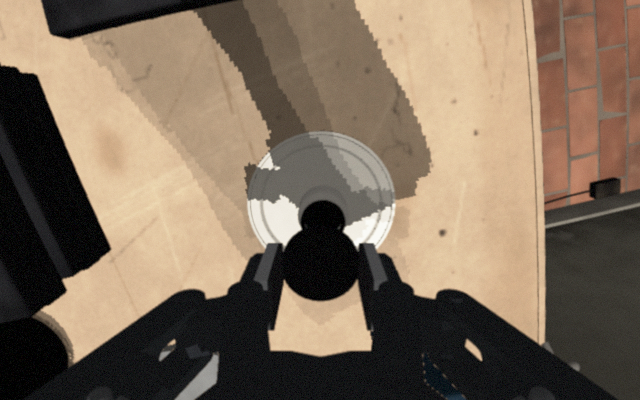

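Cap is held level at (321,263), with the pot rim under it at (322,218). I'll lower it.

Emit:
send_rows([
  {"dx": 0,"dy": 0,"dz": -0.8,"roll": 0,"claw": -0.3},
  {"dx": 0,"dy": 0,"dz": -1.5,"roll": 0,"claw": -0.3},
  {"dx": 0,"dy": 0,"dz": -2.0,"roll": 0,"claw": -0.3},
  {"dx": 0,"dy": 0,"dz": -2.24,"roll": 0,"claw": -0.3},
  {"dx": 0,"dy": 0,"dz": -2.24,"roll": 0,"claw": -0.3},
])

```text
clock: 18.1
tcp_pos: [0.6168, 0.2655, 0.048]
orientation: [-0.0, 0.112, 0.994, -0.0]
wrist_force: [0.5, 0.8, 0.0]
finger_gap: 0.0358
grip_force: 20.2
```

Emit:
send_rows([
  {"dx": 0,"dy": 0,"dz": -0.06,"roll": 0,"claw": -0.3},
  {"dx": 0,"dy": 0,"dz": -0.12,"roll": 0,"claw": -0.3},
  {"dx": 0,"dy": 0,"dz": -0.12,"roll": 0,"claw": -0.3},
  {"dx": 0,"dy": 0,"dz": -0.12,"roll": 0,"claw": -0.3},
  {"dx": 0,"dy": 0,"dz": -0.12,"roll": 0,"claw": -0.3},
])

```text
clock: 18.73
tcp_pos: [0.617, 0.2656, 0.0454]
orientation: [0.0, 0.112, 0.994, 0.0]
wrist_force: [-0.2, -1.0, -0.2]
finger_gap: 0.0358
grip_force: 20.2
```

Emit:
send_rows([
  {"dx": 0,"dy": 0,"dz": -0.04,"roll": 0,"claw": -0.3},
  {"dx": 0,"dy": 0,"dz": -0.06,"roll": 0,"claw": -0.3},
  {"dx": 0,"dy": 0,"dz": -0.06,"roll": 0,"claw": -0.3},
  {"dx": 0,"dy": 0,"dz": -0.06,"roll": 0,"claw": -0.3},
  {"dx": 0,"dy": 0,"dz": -0.06,"roll": 0,"claw": -0.3},
])

```text
clock: 19.35
tcp_pos: [0.6169, 0.2656, 0.0438]
orientation: [0.0, 0.112, 0.994, 0.0]
wrist_force: [0.2, 0.3, -0.3]
finger_gap: 0.0357
grip_force: 20.2
```

Emit:
send_rows([
  {"dx": 0,"dy": 0,"dz": -0.02,"roll": 0,"claw": -0.3},
  {"dx": 0,"dy": 0,"dz": -0.04,"roll": 0,"claw": -0.3},
  {"dx": 0,"dy": 0,"dz": -0.04,"roll": 0,"claw": -0.3},
  {"dx": 0,"dy": 0,"dz": -0.04,"roll": 0,"claw": -0.3},
  {"dx": 0,"dy": 0,"dz": -0.04,"roll": 0,"claw": -0.3},
])

```text
clock: 19.98
tcp_pos: [0.6171, 0.2656, 0.0435]
orientation: [0.0, 0.112, 0.994, 0.0]
wrist_force: [-2.4, -0.6, 4.9]
finger_gap: 0.0358
grip_force: 20.8
```

Contact. Release and rise.

Emit:
send_rows([
  {"dx": 0,"dy": 0,"dz": 0.04,"roll": 0,"claw": -0.05},
  {"dx": 0,"dy": 0,"dz": 0.04,"roll": 0,"claw": 0.1},
  {"dx": 0,"dy": 0,"dz": 0.04,"roll": 0,"claw": 0.3},
  {"dx": 0,"dy": 0,"dz": 0.04,"roll": 0,"claw": 0.3},
  {"dx": 0,"dy": 0,"dz": 0.04,"roll": 0,"claw": 0.3},
])

```text
clock: 20.6
tcp_pos: [0.6169, 0.2656, 0.0437]
orientation: [-0.0, 0.112, 0.994, 0.0]
wrist_force: [0.1, -0.4, 0.9]
finger_gap: 0.0555
grip_force: 0.0
```

Emit:
send_rows([
  {"dx": 0,"dy": 0,"dz": 1,"roll": 0,"claw": 0.3},
  {"dx": 0,"dy": 0,"dz": 3,"roll": 0,"claw": 0.3},
  {"dx": 0,"dy": 0,"dz": 5,"roll": 0,"claw": 0.3},
  {"dx": 0,"dy": 0,"dz": 7,"roll": 0,"claw": 0.3},
  {"dx": 0,"dy": 0,"dz": 7.52,"roll": 0,"claw": 0.3},
])

```text
clock: 21.22
tcp_pos: [0.6186, 0.2661, 0.2365]
orientation: [0.003, 0.112, 0.994, 0.001]
wrist_force: [0.4, 0.4, -0.2]
finger_gap: 0.0555
grip_force: 0.0
```

```bash
python3 - <<'E'
from fit import *
c=snap('wrist','w7');t=snap('top','t7');print(get_state()['tcp_pos'])
for v in(c,t): print('cap',rim(v,(.617,.266),.049,.019,lambda i:i.max(2)<60))
w=load('w4');print('w4 pot',rim(w,(.617,.266),.04,.018,lambda i:i.max(2)<90))
E
```

```text
[0.61784274 0.26583559 0.23366124]
cap (array([0.6163, 0.2654, 0.049 ]), 'r', np.float64(0.0176), 'px', array([318.8, 173.7]), array([319.5, 174.2]))
cap (array([0.6151, 0.2643, 0.049 ]), 'r', np.float64(0.0166), 'px', array([212.6, 141.9]), array([212. , 141.2]))
w4 pot (array([0.6169, 0.2658, 0.04  ]), 'r', np.float64(0.0144), 'px', array([320.3, 174.8]), array([320.5, 174.8]))
```

Emit:
send_rows([
  {"dx": -0.6,"dy": -2.2,"dz": 0,"roll": -0.5,"claw": 1},
  {"dx": -1.2,"dy": -4.4,"dz": 0,"roll": -1,"claw": 1},
  {"dx": -1.8,"dy": -6.6,"dz": 0,"roll": -1.5,"claw": 1},
  {"dx": -2.3,"dy": -8.8,"dz": 0,"roll": -2,"claw": 1},
  {"dx": -2.8,"dy": -11,"dz": 0,"roll": -2.5,"claw": 1},
])

```text
clock: 21.95
tcp_pos: [0.5451, -0.0108, 0.2293]
orientation: [-0.002, 0.284, 0.959, -0.0]
wrist_force: [0.7, -0.4, -1.0]
finger_gap: 0.0855
grip_force: 0.0
```

Emit:
send_rows([
  {"dx": -0.6,"dy": -2.3,"dz": 0,"roll": -0.5,"claw": 1},
  {"dx": -1.2,"dy": -4.6,"dz": 0,"roll": -1,"claw": 1},
  {"dx": -2,"dy": -6.9,"dz": 0,"roll": -1.5,"claw": 1},
  {"dx": -2.8,"dy": -9.2,"dz": 0,"roll": -2,"claw": 1},
  {"dx": -3.6,"dy": -11.2,"dz": 0,"roll": -2.08,"claw": 1},
])

```text
clock: 22.58
tcp_pos: [0.4551, -0.2907, 0.2293]
orientation: [-0.002, 0.42, 0.908, 0.001]
wrist_force: [0.4, 0.0, -0.4]
finger_gap: 0.0856
grip_force: 0.0
```

Emit:
send_rows([
  {"dx": -0.7,"dy": -1.7,"dz": 0,"roll": 0,"claw": 1},
  {"dx": -1.34,"dy": -3.35,"dz": 0,"roll": 0,"claw": 1},
  {"dx": -1.34,"dy": -3.35,"dz": -1.5,"roll": 0,"claw": 1},
  {"dx": -1.34,"dy": -3.35,"dz": -2,"roll": 0,"claw": 1},
  {"dx": -1.34,"dy": -3.35,"dz": -2,"roll": 0,"claw": 1},
])

```text
clock: 23.2
tcp_pos: [0.4225, -0.3716, 0.1797]
orientation: [-0.002, 0.419, 0.908, 0.001]
wrist_force: [-0.5, 1.2, 0.7]
finger_gap: 0.0854
grip_force: 0.0
```

```bash
python3 - <<'E'
from fit import *
c=snap('wrist','w8');s=get_state();print(s['tcp_pos'],s['orientation'],s['joint_pos'])
h=lambda i:(i[...,2]-i[...,0]>95)
print(fit(c,'sanding_block',(.4233,-.3728,.7066),h,pad=25),c['image'][tuple(w2p(c,(.4233,-.3728,.027))[0].astype(int)[::-1])])
E
```

```text
[ 0.42332103 -0.37219161  0.18121561] [-8.78588991e-04  4.18400108e-01  9.08262275e-01  4.65355388e-04] [-8.63680163e-01  3.11844041e-01 -7.94452433e-02  1.18149247e+00
  1.09503662e-04 -3.13579685e-04]
(array([ 0.46138761, -0.41631194,  0.77056178]), np.float64(0.4600655633865094)) [41 64 88]
```

View pics/w8.png

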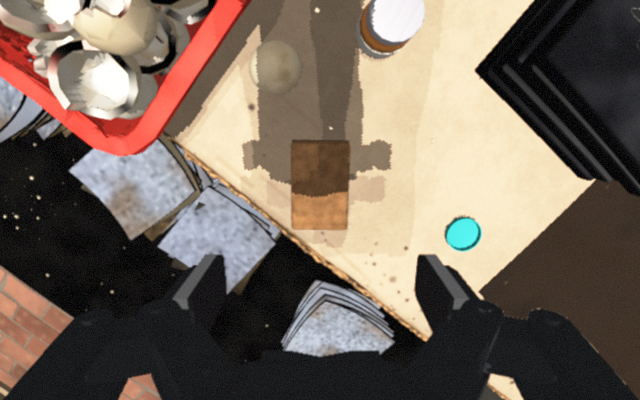

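```bash
python3 - <<'E'
from fit import *
c=load('w8')
p=p2w(c,[(291,140),(349,140),(349,229),(292,229)],.027);print(p.mean(0),np.linalg.norm(np.diff(p,axis=0),axis=1),np.degrees(np.arctan2(*(p[1]-p[0])[1::-1])))
print('egg',p2w(c,(275,67),.02),'jar',p2w(c,(398,15),.075))
E
```

```text
[ 0.42243175 -0.37295776  0.027     ] [0.0523672  0.08604366 0.05563499] 40.40810518281689
egg [[ 0.32339762 -0.31789303  0.02      ]] jar [[ 0.37601247 -0.23486815  0.075     ]]
```

Emit:
send_rows([
  {"dx": 0,"dy": 0,"dz": -1.6,"roll": 0,"claw": 1},
  {"dx": 0,"dy": 0,"dz": -3.2,"roll": 0,"claw": 1},
  {"dx": 0,"dy": 0,"dz": -4.8,"roll": 0,"claw": 1},
  {"dx": 0,"dy": 0,"dz": -5,"roll": 0,"claw": 1},
  {"dx": 0,"dy": 0,"dz": -5,"roll": 0,"claw": 1},
])

```text
clock: 23.88
tcp_pos: [0.4243, -0.3736, 0.0583]
orientation: [0.001, 0.418, 0.908, -0.0]
wrist_force: [-0.3, 0.1, 1.1]
finger_gap: 0.0854
grip_force: 0.0
```

Emit:
send_rows([
  {"dx": -0.03,"dy": 0,"dz": -0.8,"roll": 0,"claw": 1},
  {"dx": -0.03,"dy": 0,"dz": -1.5,"roll": 0,"claw": 1},
  {"dx": -0.03,"dy": 0,"dz": -1.9,"roll": 0,"claw": 0.8},
  {"dx": -0.03,"dy": 0,"dz": -1.9,"roll": 0,"claw": 0.5},
  {"dx": -0.03,"dy": 0,"dz": -1.9,"roll": 0,"claw": 0.1},
], grip_force=30)

```text
clock: 24.5
tcp_pos: [0.4234, -0.374, 0.0107]
orientation: [0.001, 0.419, 0.908, -0.0]
wrist_force: [0.9, -0.8, -0.6]
finger_gap: 0.0546
grip_force: 31.8
```

Emit:
send_rows([
  {"dx": 0,"dy": 0,"dz": 0,"roll": 0,"claw": 0},
  {"dx": 0,"dy": 0,"dz": 0,"roll": 0,"claw": 0},
  {"dx": 0,"dy": 0,"dz": 0,"roll": 0,"claw": 0},
  {"dx": 0,"dy": 0,"dz": 0,"roll": 0,"claw": 0},
  {"dx": 0,"dy": 0,"dz": 0,"roll": 0,"claw": 0},
])

```text
clock: 25.12
tcp_pos: [0.4234, -0.374, 0.0106]
orientation: [0.001, 0.419, 0.908, -0.0]
wrist_force: [0.2, 0.4, 5.8]
finger_gap: 0.0543
grip_force: 32.5
```

Emit:
send_rows([
  {"dx": 0,"dy": 0,"dz": 1,"roll": 0,"claw": 0},
  {"dx": 0,"dy": 0,"dz": 3,"roll": 0,"claw": 0},
  {"dx": 0,"dy": 0,"dz": 5,"roll": 0,"claw": 0},
  {"dx": 0,"dy": 0,"dz": 7,"roll": 0,"claw": 0},
  {"dx": 0,"dy": 0,"dz": 9,"roll": 0,"claw": 0},
])

```text
clock: 25.75
tcp_pos: [0.4224, -0.3729, 0.236]
orientation: [0.0, 0.419, 0.908, 0.0]
wrist_force: [-0.1, -1.6, -0.7]
finger_gap: 0.0544
grip_force: 32.1
```

Emit:
send_rows([
  {"dx": 0,"dy": 2,"dz": 0,"roll": -0.6,"claw": 0},
  {"dx": 0,"dy": 4.2,"dz": 0,"roll": -1.2,"claw": 0},
  {"dx": 0,"dy": 6.4,"dz": 0,"roll": -1.8,"claw": 0},
  {"dx": 0,"dy": 8.6,"dz": 0,"roll": -2.4,"claw": 0},
  {"dx": 0,"dy": 10.8,"dz": 0,"roll": -3,"claw": 0},
])

```text
clock: 26.38
tcp_pos: [0.4223, -0.1015, 0.2344]
orientation: [0.0, 0.6, 0.8, 0.0]
wrist_force: [1.3, -0.2, -0.7]
finger_gap: 0.0541
grip_force: 32.1
```

Emit:
send_rows([
  {"dx": -0.1,"dy": 2.2,"dz": 0,"roll": -0.6,"claw": 0},
  {"dx": -0.2,"dy": 4.4,"dz": 0,"roll": -1.2,"claw": 0},
  {"dx": -0.3,"dy": 6.6,"dz": 0,"roll": -1.8,"claw": 0},
  {"dx": -0.4,"dy": 8.8,"dz": 0,"roll": -2.4,"claw": 0},
  {"dx": -0.5,"dy": 10,"dz": 0,"roll": -2.56,"claw": 0},
])

```text
clock: 27.0
tcp_pos: [0.4095, 0.1491, 0.2345]
orientation: [0.0, 0.731, 0.682, 0.0]
wrist_force: [0.0, -0.2, -1.5]
finger_gap: 0.054
grip_force: 32.1
```

Emit:
send_rows([
  {"dx": 0,"dy": 0.8,"dz": 0,"roll": 0,"claw": 0},
  {"dx": 0,"dy": 1.74,"dz": 0,"roll": 0,"claw": 0},
  {"dx": 0,"dy": 1.74,"dz": 0,"roll": 0,"claw": 0},
  {"dx": 0,"dy": 1.74,"dz": 0,"roll": 0,"claw": 0},
  {"dx": 0,"dy": 1.74,"dz": 0,"roll": 0,"claw": 0},
])

```text
clock: 27.62
tcp_pos: [0.4102, 0.1896, 0.2343]
orientation: [0.0, 0.732, 0.682, -0.0]
wrist_force: [0.1, 0.1, 0.1]
finger_gap: 0.0544
grip_force: 32.1
```

```bash
python3 - <<'E'
from fit import *
c=snap('wrist','w9');s=get_state();print(s['tcp_pos'],s['orientation'],s['joint_pos'])
a=-.07;R=np.array([[np.cos(a),-np.sin(a),0],[np.sin(a),np.cos(a),0],[0,0,1]])
print(w2p(c,np.array([(-.05,-.075,.019),(-.05,.075,.019),(.05,.075,.019),(.05,-.075,.019)])@R.T+[.4097,.1903,0]))
E
```

```text
[0.41021261 0.18962298 0.23434123] [ 5.68440966e-05  7.31756760e-01  6.81565874e-01 -3.80888072e-05] [ 2.55130042e-01  7.42118571e-02 -2.43804567e-01  1.25279296e+00
 -1.36225835e-04  1.89692191e+00]
[[278.90837632 231.93116931]
 [273.63276063 100.36171226]
 [367.84874626 100.11479352]
 [363.12824358 231.68371553]]
```

View pics/w9.png

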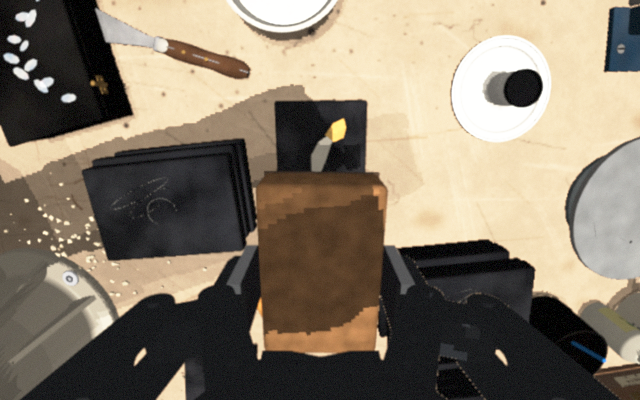

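Panel far edge is at (276–366,100) as predicted, and the block is held square. The capped pot stands on the lid at (522,88). I'll lower the block.

Emit:
send_rows([
  {"dx": 0,"dy": 0,"dz": -2,"roll": 0,"claw": 0},
  {"dx": 0,"dy": 0,"dz": -4,"roll": 0,"claw": 0},
  {"dx": 0,"dy": 0,"dz": -6,"roll": 0,"claw": 0},
  {"dx": 0,"dy": 0,"dz": -7.5,"roll": 0,"claw": 0},
  {"dx": 0,"dy": 0,"dz": -7.9,"roll": 0,"claw": 0},
])

```text
clock: 28.3
tcp_pos: [0.4083, 0.1893, 0.0349]
orientation: [-0.001, 0.732, 0.682, -0.002]
wrist_force: [-0.1, -0.2, -0.9]
finger_gap: 0.0542
grip_force: 32.1
```

Emit:
send_rows([
  {"dx": 0,"dy": 0,"dz": -0.06,"roll": 0,"claw": 0},
  {"dx": 0,"dy": 0,"dz": -0.12,"roll": 0,"claw": 0},
  {"dx": 0,"dy": 0,"dz": -0.18,"roll": 0,"claw": 0},
  {"dx": 0,"dy": 0,"dz": -0.2,"roll": 0,"claw": 0},
  {"dx": 0,"dy": 0,"dz": -0.2,"roll": 0,"claw": 0},
])

```text
clock: 28.92
tcp_pos: [0.4104, 0.1904, 0.0322]
orientation: [0.0, 0.731, 0.682, 0.0]
wrist_force: [0.3, 0.8, -0.8]
finger_gap: 0.0543
grip_force: 32.2
```

Emit:
send_rows([
  {"dx": 0,"dy": 0,"dz": -0.04,"roll": 0,"claw": 0},
  {"dx": 0,"dy": 0,"dz": -0.08,"roll": 0,"claw": 0},
  {"dx": 0,"dy": 0,"dz": -0.1,"roll": 0,"claw": 0},
  {"dx": 0,"dy": 0,"dz": -0.1,"roll": 0,"claw": 0},
  {"dx": 0,"dy": 0,"dz": -0.1,"roll": 0,"claw": 0},
])

```text
clock: 29.55
tcp_pos: [0.4102, 0.1903, 0.0296]
orientation: [0.0, 0.731, 0.682, 0.0]
wrist_force: [-1.7, -0.7, 5.3]
finger_gap: 0.0541
grip_force: 32.9
```

Emit:
send_rows([
  {"dx": 0,"dy": 0,"dz": 0.02,"roll": 0,"claw": 0.5},
  {"dx": 0,"dy": 0,"dz": 0.02,"roll": 0,"claw": 1},
  {"dx": 0,"dy": 0,"dz": 0.02,"roll": 0,"claw": 1},
  {"dx": 0,"dy": 0,"dz": 0.02,"roll": 0,"claw": 1},
  {"dx": 0,"dy": 0,"dz": 0.02,"roll": 0,"claw": 1},
])

```text
clock: 30.18
tcp_pos: [0.4102, 0.1903, 0.0298]
orientation: [0.0, 0.731, 0.682, -0.0]
wrist_force: [-0.3, 0.5, 0.2]
finger_gap: 0.0856
grip_force: 0.0
```

Emit:
send_rows([
  {"dx": 0,"dy": 0,"dz": 1,"roll": 0,"claw": 1},
  {"dx": 0,"dy": 0,"dz": 3,"roll": 0,"claw": 1},
  {"dx": 0,"dy": 0,"dz": 5,"roll": 0,"claw": 1},
  {"dx": 0,"dy": 0,"dz": 7,"roll": 0,"claw": 1},
  {"dx": 0,"dy": 0,"dz": 8,"roll": 0,"claw": 1},
])

```text
clock: 30.8
tcp_pos: [0.4112, 0.1906, 0.2328]
orientation: [0.001, 0.731, 0.682, 0.002]
wrist_force: [0.2, 0.6, -0.5]
finger_gap: 0.0854
grip_force: 0.0
```

Emit:
send_rows([
  {"dx": 0,"dy": -2,"dz": 0,"roll": -0.6,"claw": 1},
  {"dx": 0,"dy": -4,"dz": 0,"roll": -1.2,"claw": 1},
  {"dx": 0,"dy": -6,"dz": 0,"roll": -1.8,"claw": 1},
  {"dx": 0,"dy": -8,"dz": 0,"roll": -2.4,"claw": 1},
  {"dx": 0,"dy": -10,"dz": 0,"roll": -3,"claw": 1},
])

```text
clock: 31.42
tcp_pos: [0.41, -0.0612, 0.2299]
orientation: [0.0, 0.858, 0.514, 0.0]
wrist_force: [0.8, 0.7, 0.2]
finger_gap: 0.0854
grip_force: 0.0
```

Emit:
send_rows([
  {"dx": -0.3,"dy": -2,"dz": 0,"roll": -0.6,"claw": 1},
  {"dx": -0.8,"dy": -4,"dz": 0,"roll": -1.2,"claw": 1},
  {"dx": -1.2,"dy": -6,"dz": 0,"roll": -1.8,"claw": 1},
  {"dx": -1.45,"dy": -6.93,"dz": 0,"roll": -2,"claw": 1},
  {"dx": -1.45,"dy": -6.93,"dz": 0,"roll": -2,"claw": 1},
])

```text
clock: 32.05
tcp_pos: [0.3735, -0.2343, 0.2296]
orientation: [-0.0, 0.921, 0.389, -0.0]
wrist_force: [-0.1, 0.8, -0.2]
finger_gap: 0.0854
grip_force: 0.0
```

```bash
python3 - <<'E'
from fit import *
c=snap('wrist','wa');t=snap('top','ta');s=get_state();print(s['tcp_pos'],s['orientation'],s['joint_pos'])
print('jar',w2p(c,[(.374,-.233,.075),(.374,-.233,0)]),'tcp',w2p(c,s['tcp_pos']))
B=fit(t,'sanding_block',(.4097,.1903,-.07),lambda i:(i[...,2]-i[...,0]>50),z=.019,pad=3);print(B)
P=t['image'][190:270,200:290];cv2.imwrite('pics/za.png',np.hstack([c['image'][:,:],cv2.resize(P,(160,142))[:, :].repeat(1,0) if 0 else cv2.copyMakeBorder(cv2.resize(P,(160,142)),0,258,0,0,0)]))
E
```

```text
[ 0.3737428  -0.23247601  0.22964706] [-3.92003565e-04  9.20519466e-01  3.90696504e-01  1.12456473e-05] [-7.39469028e-01  5.36148055e-02 -2.77649114e-01  1.24023569e+00
  3.47230686e-04  1.59934721e+00]
jar [[320.74323697 180.98293914]
 [320.565253   166.09287964]] tcp [[320.48488224 254.40421574]]
(array([ 0.4095312 ,  0.19207682, -0.04455345]), np.float64(0.9033111207782962))
```

View pics/za.png

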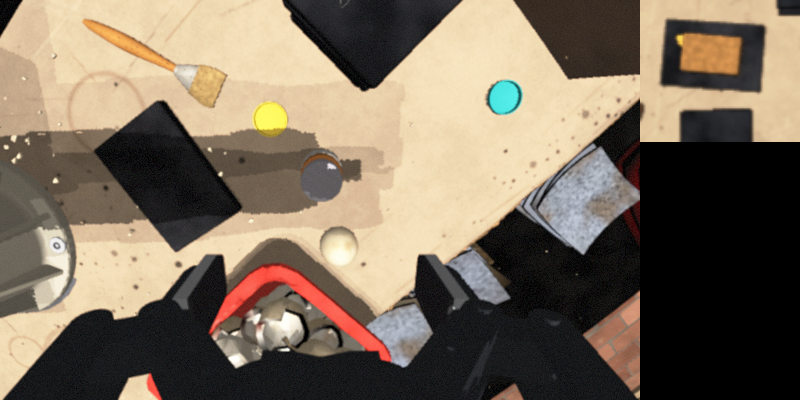

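Block sits centred on the panel. The jar lid is at (321,178), the egg at (339,246), well clear of the finger line. I'll descend on the jar.

Emit:
send_rows([
  {"dx": 0.05,"dy": 0.05,"dz": -1.5,"roll": 0,"claw": 0.7},
  {"dx": 0.05,"dy": 0.05,"dz": -3,"roll": 0,"claw": 0.7},
  {"dx": 0.05,"dy": 0.05,"dz": -4.5,"roll": 0,"claw": 0.7},
  {"dx": 0.05,"dy": 0.05,"dz": -5,"roll": 0,"claw": 0.7},
  {"dx": 0.05,"dy": 0.05,"dz": -5,"roll": 0,"claw": 0.7},
])

```text
clock: 32.78
tcp_pos: [0.3752, -0.2307, 0.1048]
orientation: [-0.001, 0.92, 0.391, -0.0]
wrist_force: [-0.0, 0.0, -0.3]
finger_gap: 0.0723
grip_force: 0.0
```

```bash
python3 - <<'E'
from fit import *
c=snap('wrist','wb');s=get_state();print(s['tcp_pos'])
print('jar',w2p(c,[(.375,-.232,.075)]))
k=cv2.Canny(cv2.GaussianBlur(c['image'],(3,3),0),40,100)
g=cv2.cvtColor(c['image'],cv2.COLOR_BGR2GRAY)
r=.02*324.9/(.142+.104-.075+.0)
print(r,cv2.HoughCircles(g[120:300,220:420],cv2.HOUGH_GRADIENT,1.2,20,param1=80,param2=20,minRadius=int(r*.85),maxRadius=int(r*1.2)))
E
```

```text
[ 0.37579771 -0.2314792   0.10566331]
jar [[323.7456797  235.26270324]]
38.0 [[[101.4 107.4  41.6]]]
```

Emit:
send_rows([
  {"dx": 0.07,"dy": 0.07,"dz": -0.5,"roll": 0,"claw": 0.7},
  {"dx": 0.07,"dy": 0.07,"dz": -1.5,"roll": 0,"claw": 0.7},
  {"dx": 0.07,"dy": 0.07,"dz": -2.5,"roll": 0,"claw": 0.7},
  {"dx": 0.07,"dy": 0.07,"dz": -3.5,"roll": 0,"claw": 0.7},
  {"dx": 0.07,"dy": 0.07,"dz": -3.6,"roll": 0,"claw": 0.5},
], grip_force=35)

```text
clock: 33.45
tcp_pos: [0.3762, -0.2292, 0.0138]
orientation: [-0.001, 0.921, 0.391, -0.0]
wrist_force: [-0.2, 0.1, 1.0]
finger_gap: 0.064
grip_force: 0.0
```

Emit:
send_rows([
  {"dx": 0,"dy": 0,"dz": 0,"roll": 0,"claw": 0.2},
  {"dx": 0,"dy": 0,"dz": 0,"roll": 0,"claw": -0.2},
  {"dx": 0,"dy": 0,"dz": 0,"roll": 0,"claw": -0.2},
  {"dx": 0,"dy": 0,"dz": 0,"roll": 0,"claw": -0.2},
  {"dx": 0,"dy": 0,"dz": 0,"roll": 0,"claw": -0.2},
])

```text
clock: 34.08
tcp_pos: [0.3778, -0.2307, 0.016]
orientation: [0.001, 0.92, 0.391, 0.001]
wrist_force: [0.0, 0.6, 6.0]
finger_gap: 0.0427
grip_force: 36.3
```

Emit:
send_rows([
  {"dx": 0,"dy": 0,"dz": 1,"roll": 0,"claw": -0.2},
  {"dx": 0,"dy": 0,"dz": 3,"roll": 0,"claw": -0.2},
  {"dx": 0,"dy": 0,"dz": 5,"roll": 0,"claw": -0.2},
  {"dx": 0,"dy": 0,"dz": 7,"roll": 0,"claw": -0.2},
  {"dx": 0,"dy": 0,"dz": 9,"roll": 0,"claw": -0.2},
])

```text
clock: 34.7
tcp_pos: [0.3766, -0.2296, 0.2416]
orientation: [0.0, 0.921, 0.391, 0.0]
wrist_force: [0.6, -0.8, -0.6]
finger_gap: 0.0427
grip_force: 36.1
```

Emit:
send_rows([
  {"dx": 0.6,"dy": 1.8,"dz": 0,"roll": 0,"claw": -0.2},
  {"dx": 1.2,"dy": 3.7,"dz": 0,"roll": 0,"claw": -0.2},
  {"dx": 1.8,"dy": 5.6,"dz": 0,"roll": 0,"claw": -0.2},
  {"dx": 2.4,"dy": 7.5,"dz": 0,"roll": 0,"claw": -0.2},
  {"dx": 3,"dy": 9.3,"dz": 0,"roll": 0,"claw": -0.2},
])

```text
clock: 35.33
tcp_pos: [0.452, 0.0042, 0.2399]
orientation: [0.0, 0.92, 0.391, 0.0]
wrist_force: [0.3, -0.1, -1.2]
finger_gap: 0.0431
grip_force: 36.1
```

Emit:
send_rows([
  {"dx": 0.6,"dy": 1.9,"dz": 0,"roll": 0,"claw": -0.2},
  {"dx": 1.2,"dy": 3.8,"dz": 0,"roll": 0,"claw": -0.2},
  {"dx": 1.8,"dy": 5.7,"dz": 0,"roll": 0,"claw": -0.2},
  {"dx": 2.2,"dy": 7.6,"dz": 0,"roll": 0,"claw": -0.2},
  {"dx": 2.44,"dy": 9.02,"dz": 0,"roll": 0,"claw": -0.2},
])

```text
clock: 35.95
tcp_pos: [0.5129, 0.23, 0.2395]
orientation: [-0.0, 0.92, 0.391, -0.0]
wrist_force: [0.9, 0.0, -2.3]
finger_gap: 0.0432
grip_force: 36.1
```

Emit:
send_rows([
  {"dx": 0,"dy": 0,"dz": -1,"roll": 0,"claw": -0.2},
  {"dx": 0,"dy": 0,"dz": -2.5,"roll": 0,"claw": -0.2},
  {"dx": 0,"dy": 0,"dz": -4,"roll": 0,"claw": -0.2},
  {"dx": 0,"dy": 0,"dz": -5,"roll": 0,"claw": -0.2},
  {"dx": 0,"dy": 0,"dz": -5,"roll": 0,"claw": -0.2},
])

```text
clock: 36.58
tcp_pos: [0.5109, 0.2275, 0.1126]
orientation: [-0.0, 0.921, 0.391, -0.003]
wrist_force: [0.2, -0.0, -1.4]
finger_gap: 0.0428
grip_force: 36.0
```

```bash
python3 - <<'E'
from fit import *
c=snap('wrist','wc');s=get_state();print(s['tcp_pos'],s['orientation'],s['joint_pos'])
p=s['tcp_pos'];print(w2p(c,[(.6168,.266,.049),p,p+[0,0,.059]]))
E
```

```text
[0.51213894 0.22781109 0.11430624] [-9.12270930e-05  9.20516679e-01  3.90701700e-01 -1.10335344e-03] [ 2.75379068e-01  3.48572352e-01 -1.98449086e-01  1.02598703e+00
 -9.63351800e-05  2.61418379e+00]
[[405.67940644  51.71244702]
 [324.27450969 256.63044939]
 [326.28728456 343.7048681 ]]
```

View pics/wc.png

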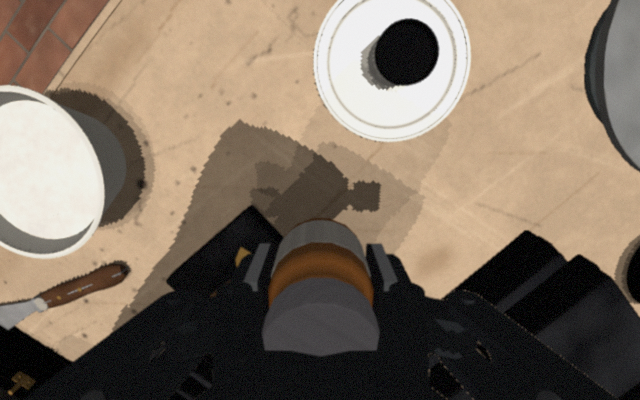

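Jar is upright in the grip at (320,290), with the free table spot beneath. I'll lower it.

Emit:
send_rows([
  {"dx": 0,"dy": 0,"dz": -1.2,"roll": 0,"claw": -0.2},
  {"dx": 0,"dy": 0,"dz": -2.4,"roll": 0,"claw": -0.2},
  {"dx": 0,"dy": 0,"dz": -3.3,"roll": 0,"claw": -0.2},
  {"dx": 0,"dy": 0,"dz": -3.75,"roll": 0,"claw": -0.2},
  {"dx": 0,"dy": 0,"dz": -3.75,"roll": 0,"claw": -0.2},
])

```text
clock: 37.25
tcp_pos: [0.5133, 0.2281, 0.0215]
orientation: [0.0, 0.921, 0.391, 0.0]
wrist_force: [-0.5, -0.1, -1.1]
finger_gap: 0.0427
grip_force: 36.1
```

Emit:
send_rows([
  {"dx": 0,"dy": 0,"dz": -0.06,"roll": 0,"claw": -0.2},
  {"dx": 0,"dy": 0,"dz": -0.12,"roll": 0,"claw": -0.2},
  {"dx": 0,"dy": 0,"dz": -0.18,"roll": 0,"claw": -0.2},
  {"dx": 0,"dy": 0,"dz": -0.18,"roll": 0,"claw": -0.2},
  {"dx": 0,"dy": 0,"dz": -0.18,"roll": 0,"claw": -0.2},
])

```text
clock: 37.88
tcp_pos: [0.513, 0.2281, 0.0166]
orientation: [0.0, 0.92, 0.391, 0.0]
wrist_force: [-0.6, 0.2, -1.9]
finger_gap: 0.0429
grip_force: 36.1
```

Emit:
send_rows([
  {"dx": 0,"dy": 0,"dz": -0.03,"roll": 0,"claw": -0.2},
  {"dx": 0,"dy": 0,"dz": -0.06,"roll": 0,"claw": -0.2},
  {"dx": 0,"dy": 0,"dz": -0.06,"roll": 0,"claw": -0.2},
  {"dx": 0,"dy": 0,"dz": -0.06,"roll": 0,"claw": -0.2},
  {"dx": 0,"dy": 0,"dz": -0.06,"roll": 0,"claw": -0.2},
])

```text
clock: 38.5
tcp_pos: [0.513, 0.2281, 0.016]
orientation: [0.0, 0.92, 0.391, 0.0]
wrist_force: [-2.5, 0.3, 5.9]
finger_gap: 0.0428
grip_force: 36.9
```

Contact. Release, rise straight up, and check.

Emit:
send_rows([
  {"dx": 0,"dy": 0,"dz": 0.02,"roll": 0,"claw": 0.2},
  {"dx": 0,"dy": 0,"dz": 0.02,"roll": 0,"claw": 0.4},
  {"dx": 0,"dy": 0,"dz": 0.02,"roll": 0,"claw": 0.4},
  {"dx": 0,"dy": 0,"dz": 0.02,"roll": 0,"claw": 0.4},
  {"dx": 0,"dy": 0,"dz": 0.02,"roll": 0,"claw": 0.4},
])

```text
clock: 39.12
tcp_pos: [0.5129, 0.2281, 0.0155]
orientation: [0.0, 0.921, 0.391, -0.0]
wrist_force: [-0.4, 0.0, -0.3]
finger_gap: 0.0598
grip_force: 0.0
```

Emit:
send_rows([
  {"dx": 0,"dy": 0,"dz": 1,"roll": 0,"claw": 0.4},
  {"dx": 0,"dy": 0,"dz": 2.5,"roll": 0,"claw": 0.4},
  {"dx": 0,"dy": 0,"dz": 4.5,"roll": 0,"claw": 0.4},
  {"dx": 0,"dy": 0,"dz": 6.5,"roll": 0,"claw": 0.4},
  {"dx": 0,"dy": 0,"dz": 8.5,"roll": 0,"claw": 0.4},
])

```text
clock: 39.75
tcp_pos: [0.5127, 0.228, 0.2297]
orientation: [0.0, 0.921, 0.391, 0.0]
wrist_force: [1.1, -0.1, 0.4]
finger_gap: 0.0601
grip_force: 0.0
```

Emit:
send_rows([
  {"dx": -0.2,"dy": -2,"dz": 0,"roll": 0,"claw": 0.4},
  {"dx": -0.4,"dy": -4,"dz": 0,"roll": 0,"claw": 0.4},
  {"dx": -0.6,"dy": -6,"dz": 0,"roll": 0,"claw": 0.4},
  {"dx": -0.8,"dy": -8,"dz": 0,"roll": 0,"claw": 0.4},
  {"dx": -1,"dy": -9,"dz": 0,"roll": 0,"claw": 0.4},
])

```text
clock: 40.38
tcp_pos: [0.4876, 0.0009, 0.2282]
orientation: [0.0, 0.921, 0.39, 0.0]
wrist_force: [0.5, 0.0, -0.1]
finger_gap: 0.0598
grip_force: 0.0
```

```bash
python3 - <<'E'
from fit import *
t=snap('top','tz');s=snap('side','sz');BG=np.array([169,211,234])
L=fit(t,'tub_lid',(.616,.262,0),lambda i:i.min(2)>195)
J=fit(t,'lacquer_jar',(.513,.228,0),lambda i:np.abs(i-BG).sum(2)>150,pad=5)
P=fit(t,'inlaid_panel',(.41,.19,-.07),lambda i:np.abs(i-BG).sum(2)>200,pad=8)
B=fit(t,'sanding_block',(.4097,.1903,-.07),lambda i:(i[...,2]-i[...,0]>50),z=.019,pad=3)
for v in(L,J,P,B): print(v[0].round(4),round(v[1],3))
d=(P[0]-L[0])[:2];u=d/np.hypot(*d);e=(J[0]-L[0])[:2];print('jar along',e@u,'off',u[0]*e[1]-u[1]*e[0],'len',np.hypot(*d))
print('cap',rim(t,(.617,.266),.049,.019,lambda i:i.max(2)<60))
cv2.imwrite('pics/zz.png',np.hstack([cv2.resize(t['image'][120:260,170:310],(400,400)),cv2.resize(s['image'][120:300,190:370],(400,400))]))
E
```

```text
[ 0.6177  0.2655 -0.022 ] 0.964
[0.4891 0.2014 0.7071] 0.613
[0.416  0.1969 0.0494] 0.263
[ 0.4521  0.2482 -1.8013] 0.414
jar along 0.14241907443819302 off 0.01927373005361646 len 0.2130402691488356
cap (array([0.6154, 0.2638, 0.049 ]), 'r', np.float64(0.0163), 'px', array([212.8, 141.8]), array([212. , 141.2]))
```

View pics/zz.png

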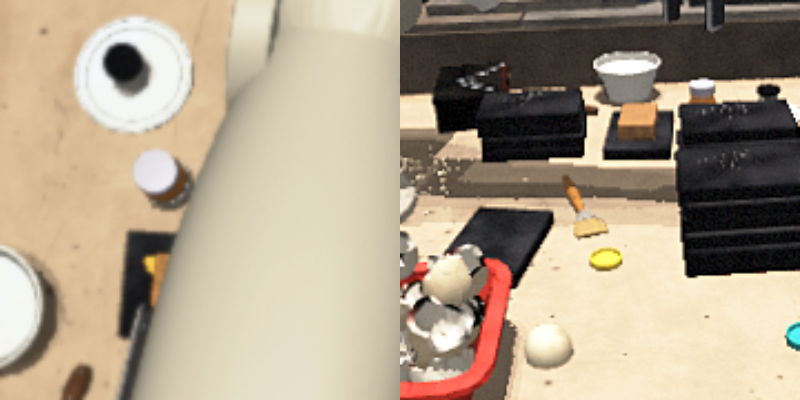

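The arm hides part of the top view (jar lid at pixel (225.7,180.6)), so the jar, panel and block fits are invalid. I'll check the jar from its lid pixel and hand in if it agrees.

```bash
python3 - <<'E'
from h import *
t=load('tz');j=p2w(t,(225.7,180.6),.075)[0][:2];L=np.array([.6175,.2655]);P=np.array([.4097,.1903])
u=(P-L)/np.hypot(*(P-L));e=j-L;o=[e@u,u[0]*e[1]-u[1]*e[0]];print(j,o)
if abs(o[1])<.010 and abs(o[0]-.11)<.010: print(hand_in())
E
```

```text
[0.50561398 0.22036649] [np.float64(0.12056719944448771), np.float64(0.004366363401805816)]
```

This estimate is 7 mm from the TCP release point. Hand clicks in the top view have been about that far off before, so I'll clear the arm and fit properly.

Emit:
send_rows([
  {"dx": 0,"dy": -2,"dz": 0,"roll": 0,"claw": 0.4},
  {"dx": 0,"dy": -4,"dz": 0,"roll": 0,"claw": 0.4},
  {"dx": 0,"dy": -6,"dz": 0,"roll": 0,"claw": 0.4},
  {"dx": 0,"dy": -8,"dz": 0,"roll": 0,"claw": 0.4},
  {"dx": 0,"dy": -9,"dz": 0,"roll": 0,"claw": 0.4},
])

```text
clock: 41.1
tcp_pos: [0.4884, -0.2235, 0.2279]
orientation: [0.0, 0.921, 0.39, 0.0]
wrist_force: [-0.4, 0.8, 0.4]
finger_gap: 0.0598
grip_force: 0.0
```

```bash
python3 - <<'E'
from fit import *
t=snap('top','ty');BG=np.array([169,211,234])
L=fit(t,'tub_lid',(.616,.262,0),lambda i:i.min(2)>195)
J=fit(t,'lacquer_jar',(.513,.228,0),lambda i:np.abs(i-BG).sum(2)>120,pad=5)
P=fit(t,'inlaid_panel',(.41,.19,-.07),lambda i:np.abs(i-BG).sum(2)>220,pad=8)
B=fit(t,'sanding_block',(.4097,.1903,-.07),lambda i:(i[...,2]-i[...,0]>50),z=.019,pad=3)
for v in(L,J,P,B): print(v[0].round(4),round(v[1],3))
d=(P[0]-L[0])[:2];u=d/np.hypot(*d);e=(J[0]-L[0])[:2];o=(e@u,u[0]*e[1]-u[1]*e[0]);print('jar',o,'len',np.hypot(*d))
if abs(o[1])<.010 and abs(o[0]-.11)<.010: print('ok',hand_in())
E
```

```text
[ 0.6183  0.2655 -0.0543] 0.959
[0.4885 0.2063 0.1362] 0.501
[ 0.4091  0.1915 -0.0674] 0.976
[ 0.4091  0.1923 -0.0629] 0.897
jar (np.float64(0.14217673008758622), np.float64(0.012468731925845848)) len 0.22190622047399997
```

```bash
python3 - <<'E'
from fit import *
t=load('ty')
print(rim(t,(.513,.228),.075,.02,lambda i:i.min(2)>185))
print('start',rim(load('top0'),(.376,-.23),.075,.02,lambda i:i.min(2)>185))
cv2.imwrite('pics/zy.png',cv2.resize(t['image'][120:250,170:300],(520,520)))
E
```

```text
(array([0.5094, 0.2256, 0.075 ]), 'r', np.float64(0.0182), 'px', array([223.7, 179.2]), array([222.8, 177.8]))
start (array([ 0.374 , -0.2339,  0.075 ]), 'r', np.float64(0.0191), 'px', array([405.6, 231.8]), array([404., 231.]))
```

View pics/zy.png

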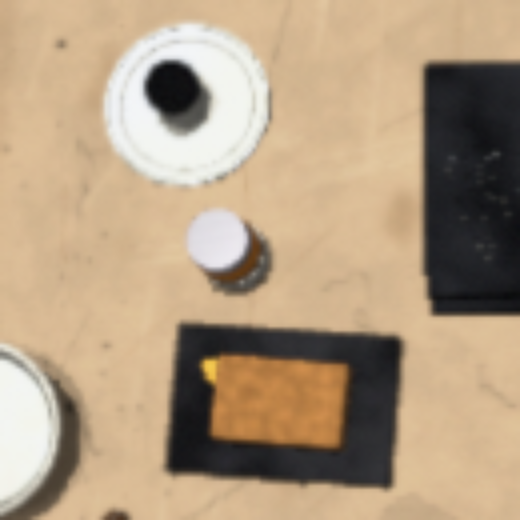

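The view shows the capped pot on the lid at (172,88), the jar upright between at (218,240), and the block square on the panel at (280,400). Every offset measured is within tolerance, so I'm handing in.

```bash
python3 -c "
from workcell import hand_in;print(hand_in())"
```

```text
the job is handed in; nothing more can be done
None
```

The job is handed in with no verdict returned: the last images show the capped pot on the tub lid, the sanding block centred on the inlaid panel, the jar upright within about 5 mm of the midpoint, and the eggshell apparently untouched.

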